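# Press the hub caps home on valve hand levers

### The arm

A 6-joint arm with a two-finger parallel gripper is mounted at the origin on the work surface. World frame = base frame: x ahead of the robot, y to its left, z up, the work surface at z = 0. Lengths are in mm, angles in rad, forces in N, time in s.
With the tool pointing down it reaches from about 400 to 925 mm from the base axis. Payload 12.5 kg.
Tool frame: the origin (TCP) lies on the mounting face of the last link; the fingertips stand 190 mm ahead of it and the grasp point (between the pads) lies 171 mm ahead of it; x points along the fingers, y is the direction in which the jaws open and shut, and the axes are right-handed (so a half turn about x gives the same grasp; the last joint's range is limited). The gripper opens to 95 mm and grips with 3 to 60 N. Pads are 20 mm wide; open, the fingers measure 119 mm over their backs; the gripper's body (75 mm by 180 mm) begins 59 mm behind the grasp point.
Start: joints at [-1.241, 0.491, 1.559, -0, 1.092, -0.106], TCP at [263.853, -566.574, 404.761] pointing down, gripper open.
Joint ranges: [-3.1, 3.1], [-0.84, 2.19], [0.05, 2.79], [-1.13, 4.28], [0.06, 2.93], [-2.69, 2.69]. Speed limits (rad/s): [2.22, 2.22, 2.79, 3.14, 3.14, 3.14].

### API

Orientations are given as [roll, pitch, yaw] about the fixed x, y, z axes, in that order (R = Rz(yaw) Ry(pitch) Rx(roll)).
In Python, from cell import env, eyes gives the robot as it stands. The module is installed in compiled form; this text tells all that it offers.
- The arm moves only by the tool jog_arm, never from a script. Its argument "deltas" is one flat list of numbers, 7 for each row, row after row: the shift along the tool's x, y, z in mm, then the turn, a rotation vector about the tool's x, y, z in rad, then the opening, from 0 (shut) to 1 (fully open). A call has 1 to 10 rows; each row shifts and turns the pose as measured when the row begins, along the tool's axes as they then stand; what a row does not reach is not made up. A row lasts 1/8 s, in which the tool goes at most 62.5 mm and 10.7 degrees, less where a joint would pass 70% of its speed; a pose out of reach is approached as far as the arm can. A call is refused whole if a number of a shift passes 62.5 or a number of a turn 0.188, either way. A call with a gripper value outside its range is refused whole. The fingers move at their own pace and stop on an object; the grip force is fixed at half the most. Time passes only in rows, so rows that do not move let the fingers close. It gives the time, the measured TCP pose, the force and the opening at its end, in the units of the state.
- env.state(): the state, without advancing time (a new reading comes with each control period).
- eyes.read_camera(name): name is "side" or "top"; returns a dict with "image" (384x512x3 uint8, red, green, blue), "fovy" (degrees; the focal length in pixels is half the picture's height over the tangent of half this angle, whatever the lens; pixels are square), "cx", "cy" (the principal point, pixels), "world_from_camera" (4x4, takes a point from camera to world coordinates). Camera axes: x right, y up, looking along -z (the intrinsics and any distortion apply to the point x, -y, -z); pixel columns grow to the right and rows downward; lengths in mm; the calibration is good to about 2 mm. A picture is of the moment at which its call begins. There is no depth.
- env.job_done(): hands the job in, once; it reports no verdict.
The state is a dict: "t": time; "joints": joint angles; "qvel": joint speeds; "tau": joint torques, N m; "eef_pos": TCP position; "tcp_rot": TCP orientation; "ft_force": force on the tool from outside, world axes, zero at the start; "moment": the same for the moment, N m; "opening": opening from 0.0 (shut) to 1.0 (fully open).
Only numpy, scipy, OpenCV 4.12 (cv2) and the standard library are available. Lean on these libraries where they do the work, as an engineer would, in place of code of your own. Each camera call takes 0.05 s, during which the arm holds its last target.

### The job

Someone has left the black-handled screwdriver lying in the hand press: put it in the tool tray first. Then, with the press, push the black cap of every red valve lever on the bench fully home: set the lever on the press's base plate with its hub under the plunger and press the plunger's head down to its stop; do not push the caps with the gripper itself. Lay all the levers flat and side by side on the floor of the grey tray, caps up, and leave the other things on the bench where they are.

Things in the scene. Friction and masses are not known exactly. Their poses are not given: they have to be found in the camera images.
- press: Green cast hand press fixed to the bench. Origin: on the bench under the plunger axis; z up; local -x is its open front, where work is fed in. Flat base plate, top 18 mm above the bench, from x -200 to +55 mm and y -100 to +60 mm. One column at the -y side (x -26 to +26, y -98 to -62 mm, 123 mm high) carries an arm across the axis (x -22 to +22, y up to +24 mm).
- press_seat (a point): Point on the base plate's top face under the plunger: where the hub's axis belongs. Above the bench: plate 18 mm, underside of the arm 93 mm, its top 123 mm; the plunger's flat round foot (26 mm across) is at 74.5 mm when up, 44.5 mm at the stop. The throat is open to -x, +x and +y.
- plunger (a joint): Travel of the press's spring plunger, m: 0 = up (rest), grows as it is pushed down, hard stop at 0.030. The spring takes about 3 N to start and 7 N at the stop, 13 N with a cap under the foot; it comes up by itself.
- plunger_top (a point): Centre of the flat top of the black mushroom head (48 mm across, flat top about 38 mm) on the plunger; 186 mm above the bench at rest.
- tray: Shallow grey open tray for finished levers, fixed to the bench, outside 250 (its x) x 260 (its y) x 30 mm, walls and floor 4 mm. Origin: centre of its underside; x and y along its sides. Holds three levers side by side.
- tool_tray: Shallow aluminium tool tray, fixed to the bench, outside 250 mm (its x) x 100 mm (its y) x 22 mm, walls and floor 3 mm. Origin: centre of its underside. Empty at the start.
- screwdriver: Black-handled screwdriver, 200 mm long, 80 g, left lying on the press's base plate with its blade under the plunger. x axis runs from handle to tip; origin at mid-length, below the axis by 13 mm; the handle (26 mm thick, 100 mm long) is the -x half.
- screwdriver_grip (a point): Point on the screwdriver's axis inside the handle, 60 mm from the handle's end.
- screwdriver_tip (a point): Tip of the screwdriver's blade, on its axis.
- lever_a: Red cast valve hand lever, 221 mm long, 0.3 to 0.45 kg, lying flat, cap up; may be absent. Origin: underside, middle of the bar; x runs to the hub, z up. Bar 22 mm wide, 16 mm high from x = -105 mm (24 mm wide over the black sleeve, x -106 to -36 mm; 30 mm wide at x 51 to 81 mm) to the round hub, 42 mm across, 24 mm high, axis at x = +95 mm.
- cap_a (a joint): Depth to which the black plastic cap of lever_a has been pushed into its hub, m: 0 to 0.002 at the start (flange standing 6 to 8 mm off the hub's top face), 0.008 = home, flange (30 mm across, 3 mm thick) down on the hub. Takes about 6 N to move and stays where it is left.
- lever_b: Red cast valve hand lever, 221 mm long, 0.3 to 0.45 kg, lying flat, cap up; may be absent. Origin: underside, middle of the bar; x runs to the hub, z up. Bar 22 mm wide, 16 mm high from x = -105 mm (24 mm wide over the black sleeve, x -106 to -36 mm; 30 mm wide at x 51 to 81 mm) to the round hub, 42 mm across, 24 mm high, axis at x = +95 mm.
- cap_b (a joint): Depth to which the black plastic cap of lever_b has been pushed into its hub, m: 0 to 0.002 at the start (flange standing 6 to 8 mm off the hub's top face), 0.008 = home, flange (30 mm across, 3 mm thick) down on the hub. Takes about 6 N to move and stays where it is left.
- lever_c: Red cast valve hand lever, 221 mm long, 0.3 to 0.45 kg, lying flat, cap up; may be absent. Origin: underside, middle of the bar; x runs to the hub, z up. Bar 22 mm wide, 16 mm high from x = -105 mm (24 mm wide over the black sleeve, x -106 to -36 mm; 30 mm wide at x 51 to 81 mm) to the round hub, 42 mm across, 24 mm high, axis at x = +95 mm.
- cap_c (a joint): Depth to which the black plastic cap of lever_c has been pushed into its hub, m: 0 to 0.002 at the start (flange standing 6 to 8 mm off the hub's top face), 0.008 = home, flange (30 mm across, 3 mm thick) down on the hub. Takes about 6 N to move and stays where it is left.
- stem_a: Steel valve stem lying or standing on the bench; not part of the job, to be left where it is.
- stem_b: Steel valve stem lying or standing on the bench; not part of the job, to be left where it is.
- stem_c: Steel valve stem lying or standing on the bench; not part of the job, to be left where it is.
- wrench: Wrench lying or standing on the bench; not part of the job, to be left where it is.
- driver2: Red-handled screwdriver lying or standing on the bench; not part of the job, to be left where it is.
- jar: White jar lying or standing on the bench; not part of the job, to be left where it is.
- oil: Oil bottle lying or standing on the bench; not part of the job, to be left where it is.
Things that resemble listed ones, but are neither listed nor needed, are in the scene too. What is shaped like the lever_b but blue is not meant.

How it is judged:
By the outcome, as a careful person would: the job done as asked, in the order asked, and still so for the second after the job is handed in, with the robot touching nothing.
Of lever_a, lever_b, lever_c only 2 to 3 are there at a start; the rules pass over those that are not, and their reading is None.
At some moment in a run one of lever_a, lever_b, lever_c may be knocked a few centimetres aside while the robot is not near it.
It also fails if it takes over 210 s, if anything falls off the work surface, if the arm or the gripper's body presses on something with over 40 N, if the wrist force passes 120 N, or if a joint passes its speed limit or range.

## Working session

There is one attempt and no reset: what is moved stays moved. The work goes in short steps, Python scripts to look and compute and a tool call to move; the robot and the scene stay as the last step left them, time stands still between calls to the robot, and variables do not carry over. Pictures are saved under pics/ and viewed, and the job is handed in when it is done.

Besides the shell and the picture viewer there is one more tool, called after "Call:" as name(argument=value, ...), one argument or row to a line, values as JSON. jog_arm: Moves the arm, as the interface text tells. Its arguments: {"type":"object","properties":{"deltas":{"type":"array","items":{"type":"number"}}},"required":["deltas"]}

```bash
mkdir -p pics; ls
python3 - <<'E'
from cell import env, eyes
import cv2, numpy as np
s=env.state(); print(s)
for n in ("top","side"):
    c=eyes.read_camera(n)
    print(n,{k:(v if k!="image" else v.shape) for k,v in c.items()})
    cv2.imwrite(f"pics/{n}0.png",c["image"][:,:,::-1])
    np.savez(f"{n}_cal.npz",**{k:v for k,v in c.items() if k!="image"})
E
```

```text
pics
{'t': 0.0, 'joints': array([-1.24061696e+00,  4.91574918e-01,  1.55945389e+00,  1.91594542e-05,
        1.09169784e+00, -1.05603385e-01]), 'qvel': array([-0.00033272, -0.00222951,  0.0010976 ,  0.00127172, -0.00081185,
       -0.00042315]), 'tau': array([-6.22656007e-04, -6.12651515e+01, -2.58184361e+01,  6.92416937e-02,
        4.81639104e-02, -9.29601219e-05]), 'eef_pos': array([ 263.83495614, -566.54877218,  404.15055739]), 'tcp_rot': array([-1.69138304,  1.5696622 ,  1.88598352]), 'ft_force': array([ 0.13239831, -0.3151742 ,  0.38899181]), 'moment': array([ 0.05698235, -0.03382712,  0.02510408]), 'opening': 1.000155959773049}
top {'image': (384, 512, 3), 'fovy': 49.450511503606265, 'cx': 254.32393434912228, 'cy': 192.75363340455257, 'world_from_camera': array([[-1.39457899e-02,  9.86190162e-01, -1.65028723e-01,
         2.98718909e+02],
       [-9.99902445e-01, -1.38839287e-02,  1.52843410e-03,
         4.01027538e+01],
       [-7.83920347e-04,  1.65033939e-01,  9.86287577e-01,
         1.22732266e+03],
       [ 0.00000000e+00,  0.00000000e+00,  0.00000000e+00,
         1.00000000e+00]])}
side {'image': (384, 512, 3), 'fovy': 57.54134759202242, 'cx': 253.19314560834908, 'cy': 192.47320914869914, 'world_from_camera': array([[-9.97340474e-01,  5.47044022e-02, -4.81602342e-02,
         4.26059779e+02],
       [-7.27863610e-02, -7.13508049e-01,  6.96856090e-01,
         7.28289742e+02],
       [ 3.75838107e-03,  6.98508191e-01,  7.15592190e-01,
         8.32568242e+02],
       [ 0.00000000e+00,  0.00000000e+00,  0.00000000e+00,
         1.00000000e+00]])}
```

View pics/top0.png

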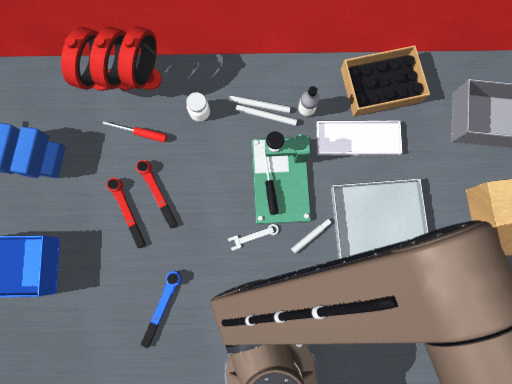

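View pics/side0.png

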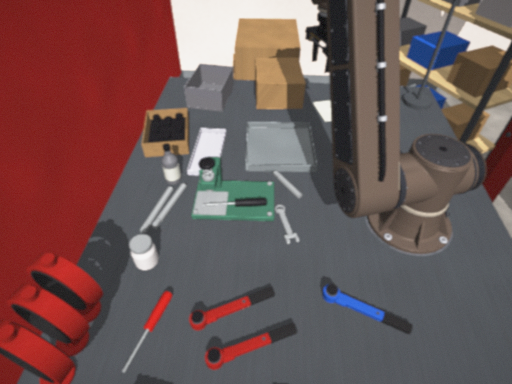

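```bash
cat > h.py <<'E'
import numpy as np, cv2
cal={n:dict(np.load(f"{n}_cal.npz")) for n in ("top","side")}
def px2w(n,u,v,z):
    c=cal[n]; f=192/np.tan(np.radians(float(c["fovy"]))/2)
    d=np.array([(u-c["cx"])/f,-(v-c["cy"])/f,-1.0]).ravel()
    M=c["world_from_camera"]; d=M[:3,:3]@d; o=M[:3,3]
    return o+d*(z-o[2])/d[2]
def w2px(n,p):
    c=cal[n]; f=192/np.tan(np.radians(float(c["fovy"]))/2)
    M=c["world_from_camera"]; q=M[:3,:3].T@(np.asarray(p,float)-M[:3,3])
    return float(c["cx"]+f*q[0]/-q[2]), float(c["cy"]-f*q[1]/-q[2])
def snap(n,tag):
    from cell import eyes
    im=eyes.read_camera(n)["image"][:,:,::-1].copy()
    cv2.imwrite(f"pics/{tag}.png",im); return im
def crop(im,x0,y0,w,h,k,tag):
    c=cv2.resize(im[y0:y0+h,x0:x0+w],None,fx=k,fy=k,interpolation=cv2.INTER_CUBIC)
    for i in range(0,w,10):
        cv2.line(c,(i*k,0),(i*k,6 if (x0+i)%50 else 14),(0,255,255),1)
        if (x0+i)%20==0: cv2.putText(c,str(x0+i),(i*k,24),0,.4,(0,255,255),1)
    for i in range(0,h,10):
        cv2.line(c,(0,i*k),(6,i*k),(0,255,255),1)
        if (y0+i)%20==0: cv2.putText(c,str(y0+i),(8,i*k+4),0,.4,(0,255,255),1)
    cv2.imwrite(f"pics/{tag}.png",c)
E
python3 - <<'E'
from h import *
t=cv2.imread("pics/top0.png"); s=cv2.imread("pics/side0.png")
crop(t,240,110,130,120,6,"c_press"); crop(t,100,150,90,100,6,"c_lev"); crop(t,310,110,130,150,4,"c_tray")
crop(s,180,120,140,110,5,"c_spress"); crop(s,180,280,130,100,6,"c_slev")
E
```

```text
(no output)
```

View pics/c_press.png

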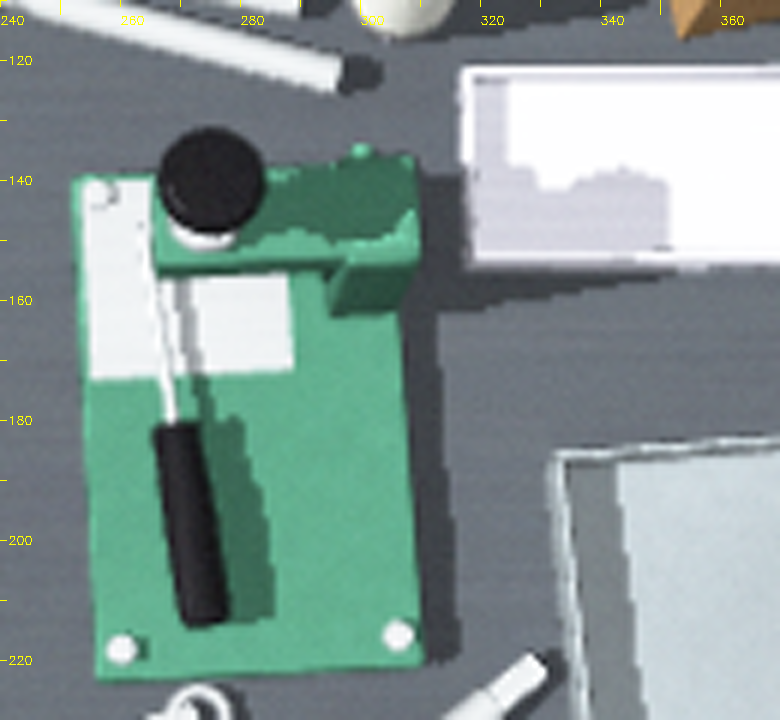

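View pics/c_lev.png

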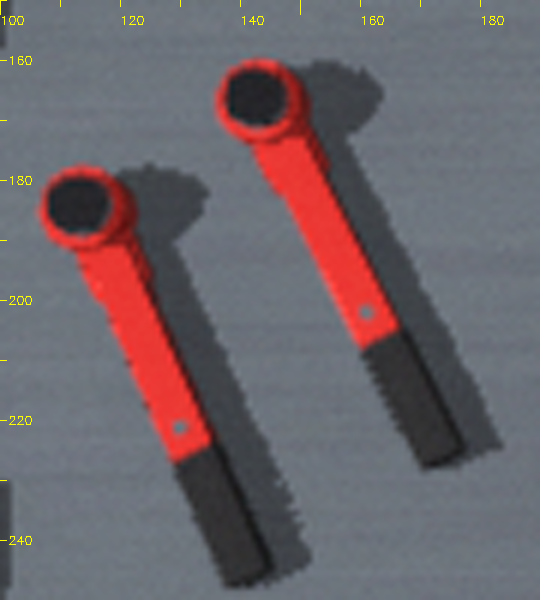

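View pics/c_tray.png

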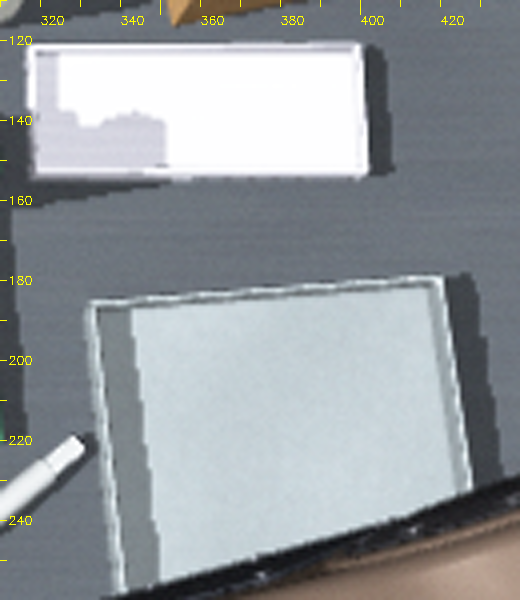

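View pics/c_spress.png

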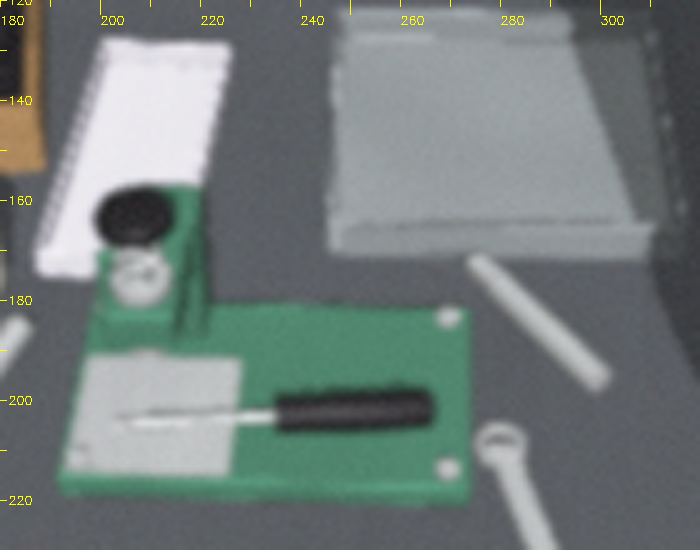

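View pics/c_slev.png

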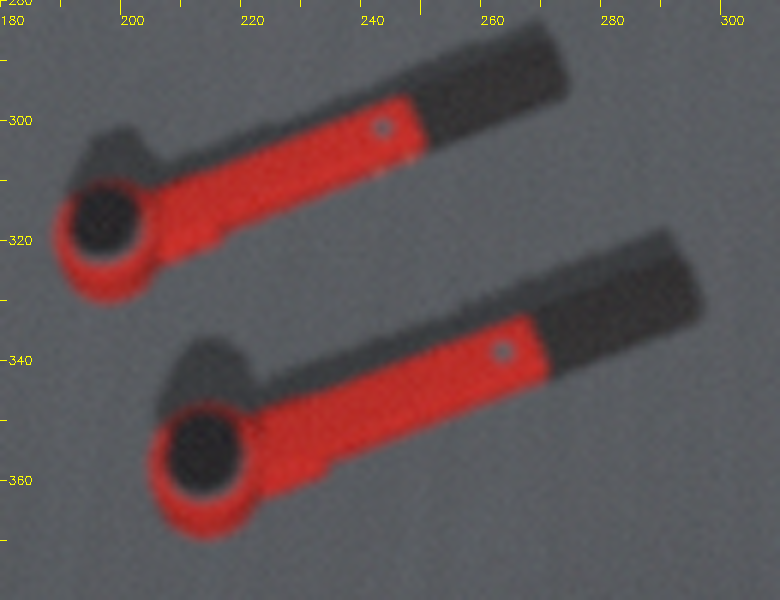

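Run:
```python
from h import *
np.set_printoptions(precision=1,suppress=True)
def P(l,n,u,v,z): print(l,n,px2w(n,u,v,z))
P("plate TL","top",252.3,139.5,18);P("plate BL","top",256.3,223.3,18);P("plate BR","top",310.7,220.8,18)
P("head","top",275.2,139.2,184)
P("head","side",207,163,184)
P("plate s far-robotside","side",274,182,18);P("near","side",274,219.5,18);P("nearfront","side",192,217,18)
P("sd handle end","top",274.5,213.5,31);P("sd handle/blade","top",268,181,31)
P("sd handle end","side",267,201.5,31);P("sd hb","side",235,203,31)
P("tip","side",202.5,204,31)
for a in [(317,121.5),(397.5,121.5),(400,154.5),(317.5,154.5)]:P("ttray","top",*a,22)
for a in [(332.5,186.5),(418.5,179.8),(426,232)]:P("tray","top",*a,30)
P("tray s","side",226,170.5,30)
P("capA","top",112.8,184,34);P("endA","top",141.5,247,16);P("pinA","top",130,221.2,16)
P("capB","top",142.3,166,34);P("endB","top",173,227,16);P("pinB","top",161,202,16)
P("capA","side",213.5,355.5,34);P("endA","side",295.5,326,16);P("pinA","side",263.5,338.5,16)
P("capB","side",197.5,317,34);P("endB","side",273,290,16);P("pinB","side",243.5,301,16)
```

```text
plate TL top [663.4  42.   18. ]
plate BL top [411.   33.7  18. ]
plate BR top [ 416.1 -124.5   18. ]
head top [613.3 -17.6 184. ]
head side [608.2  -9.3 184. ]
plate s far-robotside side [ 414.9 -119.3   18. ]
near side [409.7  44.3  18. ]
nearfront side [659.   53.4  18. ]
sd handle end top [437.4 -19.1  31. ]
sd handle/blade top [533.2  -2.2  31. ]
sd handle end side [434.1 -16.3  31. ]
sd hb side [533.1  -2.3  31. ]
tip side [633.1   9.5  31. ]
ttray top [ 715.7 -153.9   22. ]
ttray top [ 712.2 -396.6   22. ]
ttray top [ 609.7 -396.8   22. ]
ttray top [ 613.2 -151.4   22. ]
tray top [ 514.3 -190.1   30. ]
tray top [ 530.7 -442.6   30. ]
tray top [ 378.1 -452.    30. ]
tray s side [ 580.3 -150.8   30. ]
capA top [530.  450.1  34. ]
endA top [347.4 365.7  16. ]
pinA top [422.5 401.5  16. ]
capB top [582.6 365.8  34. ]
endB top [403.8 275.9  16. ]
pinB top [477.7 312.5  16. ]
capA side [530.2 455.4  34. ]
endA side [348.4 368.   16. ]
pinA side [422.7 403.2  16. ]
capB side [581.3 371.5  34. ]
endB side [404.9 278.   16. ]
pinB side [477.6 313.8  16. ]
```

```bash
cat >> h.py <<'E'
from scipy.spatial.transform import Rotation as Ro
def plan(g,psi,flip=None,rows=None,st=None):
    """g: wanted grasp point world, psi: object x yaw. prints per-row deltas in tool axes"""
    from cell import env
    s=st or env.state(); R=Ro.from_euler('xyz',s["tcp_rot"]).as_matrix(); p=s["eef_pos"]
    best=None
    for sg in ((1,-1) if flip is None else (flip,)):
        x=np.array([0,0,-1.]); y=sg*np.array([-np.sin(psi),np.cos(psi),0]); T=np.c_[x,y,np.cross(x,y)]
        rv=Ro.from_matrix(R.T@T).as_rotvec()
        if best is None or np.linalg.norm(rv)<np.linalg.norm(best[1]): best=(sg,rv,T)
    sg,rv,T=best
    tcp=np.asarray(g,float)-171*T[:,0]
    d=R.T@(tcp-p)
    print("flip",sg,"t %.2f"%s["t"],"grasp now",np.round(p+171*R[:,0],1),"yaw now",round(float(np.arctan2(*( -R[0,1]*sg,R[1,1]*sg))),3),"j",np.round(s["joints"],2),"F",np.round(s["ft_force"],1),"op",round(s["opening"],3))
    print(" total tool shift",np.round(d,1),"turn",np.round(rv,3))
def st():
    from cell import env
    s=env.state(); R=Ro.from_euler('xyz',s["tcp_rot"]).as_matrix()
    print("t %.2f"%s["t"],"grasp",np.round(s["eef_pos"]+171*R[:,0],1),"toolx",np.round(R[:,0],3),"tooly",np.round(R[:,1],3),"j",np.round(s["joints"],2),"F",np.round(s["ft_force"],1),"op",round(s["opening"],3))
E
python3 -c "
from h import *
st(); plan([495,-9,233],.15)
for p in ((613,-18,186),(411,34,18),(530,450,34)): print(w2px('side',p))"
```

```text
t 0.10 grasp [ 263.8 -566.4  233.2] toolx [-0.     0.001 -1.   ] tooly [ 0.422 -0.907 -0.001] j [-1.24  0.49  1.56  0.    1.09 -0.11] F [-0.5 -0.4 -0.1] op 1.001
flip -1 t 0.10 grasp now [ 263.8 -566.4  233.2] yaw now 0.436 j [-1.24  0.49  1.56  0.    1.09 -0.11] F [-0.5 -0.4 -0.1] op 1.001
 total tool shift [   0.7 -407.9 -444.9] turn [0.286 0.    0.001]
(205.75187143805002, 160.36098922159496)
(273.69232726583385, 216.8863675955653)
(213.97261394324056, 352.95053900871693)
```

Call:
jog_arm(
  deltas=[0,-41,-44.5,0,0,0,1,0,-41,-44.5,0,0,0,1,0,-41,-44.5,0,0,0,1,0,-41,-44.5,0,0,0,1,0,-41,-44.5,0,0,0,1,0,-41,-44.5,0,0,0,1,0,-41,-44.5,0,0,0,1,0,-41,-44.5,0,0,0,1,0,-20,-22,0.14,0,0,1,0,0,0,0.14,0,0,1],
)

```text
t: 1.35
eef_pos: [464.4, -77.1, 402.6]
tcp_rot: [-1.271, 1.567, 2.017]
ft_force: [0.7, -0.8, 0.7]
opening: 0.997
```

Run:
```python
from h import *
plan([495,-9,120],.15,-1)
t=snap("top","top1"); s=snap("side","side1")
crop(s,180,60,150,160,5,"c_s1")
```

```text
flip -1 t 1.35 grasp now [464.2 -76.5 231.6] yaw now 0.147 j [-0.31  0.28  1.93  0.    0.94  1.12] F [ 0.7 -0.8  0.7] op 0.997
 total tool shift [111.8 -62.5 -40.3] turn [-0.003  0.001  0.003]
```

View pics/top1.png

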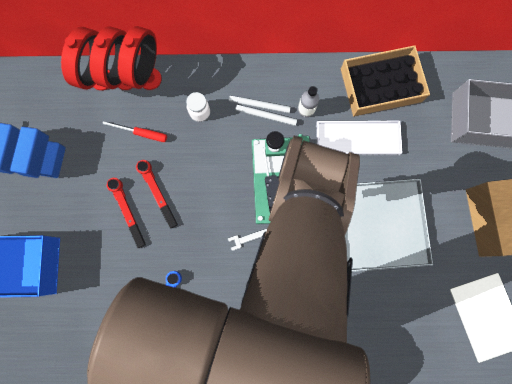

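View pics/c_s1.png

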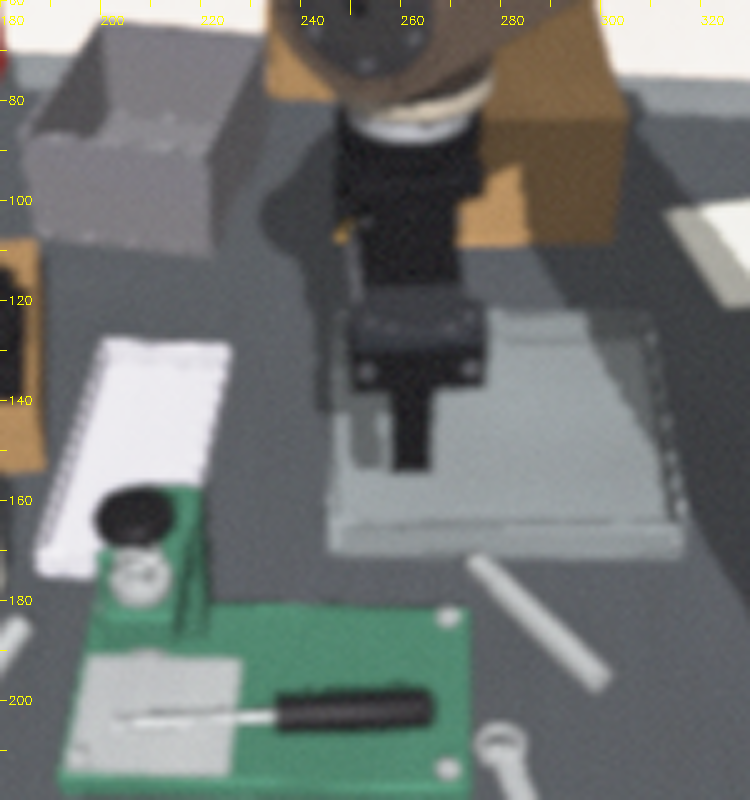

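Call:
jog_arm(
  deltas=[0,-35,-22,0,0,0,1,0,-28,-18,0,0,0,1,50,0,0,0,0,0,1,50,0,0,0,0,0,1,12,0,0,0,0,0,1,0,0,0,0,0,0,1],
)

```text
t: 2.2
eef_pos: [495.5, -10.5, 289.3]
tcp_rot: [-2.04, 1.568, 1.265]
ft_force: [0.5, -0.0, 0.3]
opening: 0.999
```

Run:
```python
from h import *
plan([495,-9,39],.15,-1)
t=snap("top","top2"); s=snap("side","side2")
crop(s,180,60,150,160,5,"c_s2")
```

```text
flip -1 t 2.20 grasp now [495.6 -10.1 118.3] yaw now 0.163 j [-0.15  0.47  1.99  0.    0.67  1.25] F [ 0.5 -0.   0.3] op 0.999
 total tool shift [79.3 -1.4  0.3] turn [ 0.013 -0.001  0.002]
```

View pics/c_s2.png

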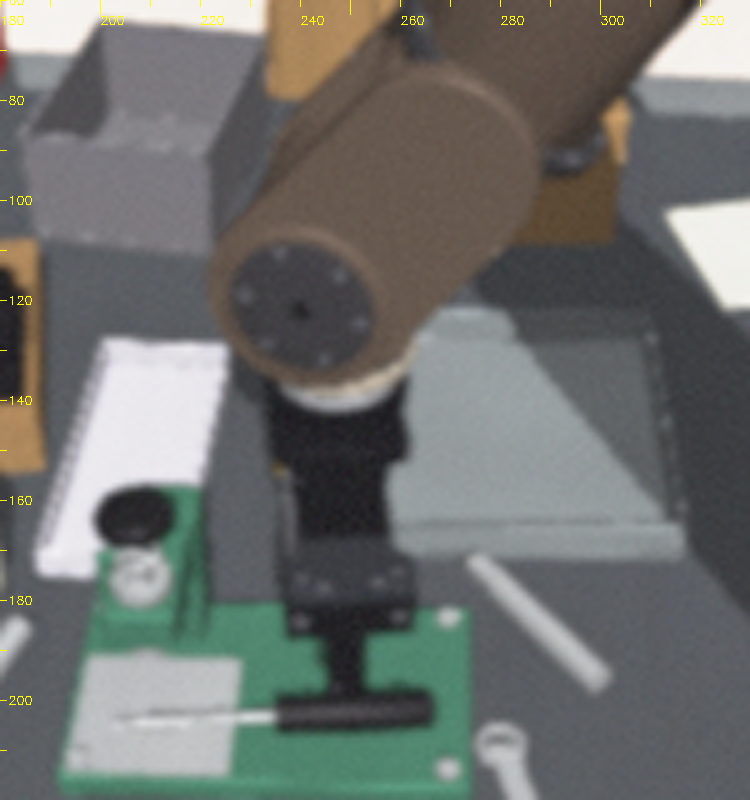

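View pics/top2.png

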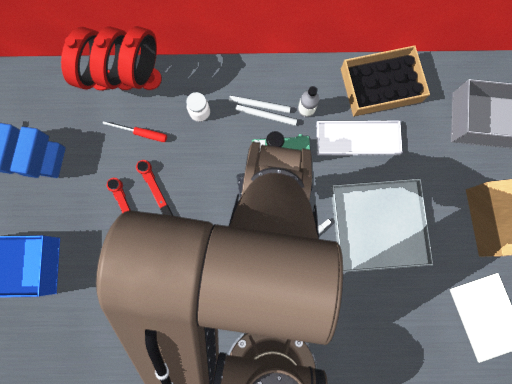

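Call:
jog_arm(
  deltas=[40,-1,0,0.01,0,0,1,32,0,0,0,0,0,1,7,0,0,0,0,0,1,0,0,0,0,0,0,1],
)

```text
t: 2.8
eef_pos: [497.8, -10.1, 215.9]
tcp_rot: [3.014, 1.556, 0.026]
ft_force: [1.4, 0.4, 0.4]
opening: 1.002
```

Run:
```python
from h import *
plan([495,-9,39],.15,-1)
s=snap("side","side3")
crop(s,180,100,150,130,5,"c_s3")
print(w2px('side',(495.6,48,20)))
```

```text
flip -1 t 2.80 grasp now [500.4 -10.   45. ] yaw now 0.153 j [-0.15  0.61  2.04  0.01  0.48  1.26] F [1.4 0.4 0.4] op 1.002
 total tool shift [ 5.9 -1.5  2.7] turn [ 0.003 -0.015 -0.002]
(245.6331350047224, 218.35941048837415)
```

View pics/c_s3.png

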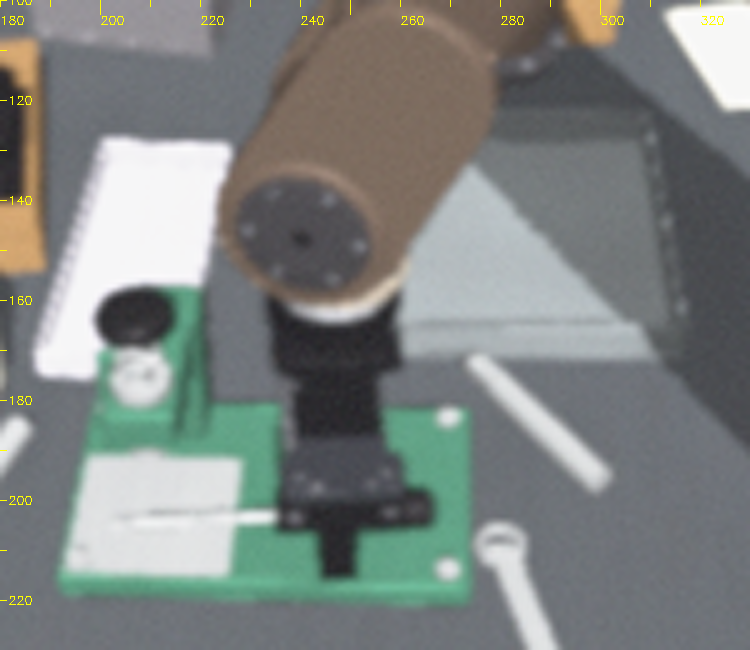

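Call:
jog_arm(
  deltas=[6,-1,2,0,-0.015,0,1,0,0,0,0,0,0,1,0,0,0,0,0,0,0,0,0,0,0,0,0,0,0,0,0,0,0,0,0,0,0,0,0,0,0,0,0,0,0,0,0,0,0,0,0,0,0,0,0,0,0,0,0,0,0,0,0],
)

```text
t: 3.98
eef_pos: [496.1, -9.4, 212.3]
tcp_rot: [2.311, 1.566, -0.678]
ft_force: [0.6, 0.3, 0.0]
opening: 0.323
```

Run:
```python
from h import *
plan([415,-21,51],.15,-1)
```

```text
flip -1 t 3.98 grasp now [496.7  -9.8  41.3] yaw now 0.153 j [-0.15  0.61  2.04 -0.    0.48  1.27] F [0.6 0.3 0. ] op 0.323
 total tool shift [-9.9 -0.9 81.9] turn [ 0.003 -0.003 -0.003]
```

Call:
jog_arm(
  deltas=[0,0,0,0,0,0,0,0,0,0,0,0,0,0,0,0,0,0,0,0,0],
)

```text
t: 4.35
eef_pos: [496.1, -9.4, 212.3]
tcp_rot: [2.293, 1.566, -0.695]
ft_force: [0.5, -0.1, -0.3]
opening: 0.257
```

Call:
jog_arm(
  deltas=[0,0,0,0,0,0,0,0,0,0,0,0,0,0],
)

```text
t: 4.6
eef_pos: [496.1, -9.4, 212.3]
tcp_rot: [2.3, 1.566, -0.688]
ft_force: [-0.2, 0.6, 0.2]
opening: 0.259
```

Call:
jog_arm(
  deltas=[-10,0,0,0,0,0,0,-2,0,10,0,0,0,0,0,0,30,0,0,0,0,0,0,30,0,0,0,0,0,0,12,0,0,0,0,0,0,0,0,0,0,0],
)

```text
t: 5.35
eef_pos: [411.3, -22.2, 225.8]
tcp_rot: [2.409, 1.565, -0.579]
ft_force: [0.5, -0.0, -0.5]
opening: 0.255
```

Run:
```python
from h import *
plan([415,-21,51],.15,-1)
s=snap("side","side4")
crop(s,180,100,150,130,5,"c_s4")
```

```text
flip -1 t 5.35 grasp now [412.  -22.7  54.8] yaw now 0.153 j [-0.21  0.52  2.24 -0.01  0.38  1.21] F [ 0.5 -0.  -0.5] op 0.255
 total tool shift [ 3.8 -0.6 -3.9] turn [ 0.003 -0.004 -0.004]
```

View pics/c_s4.png

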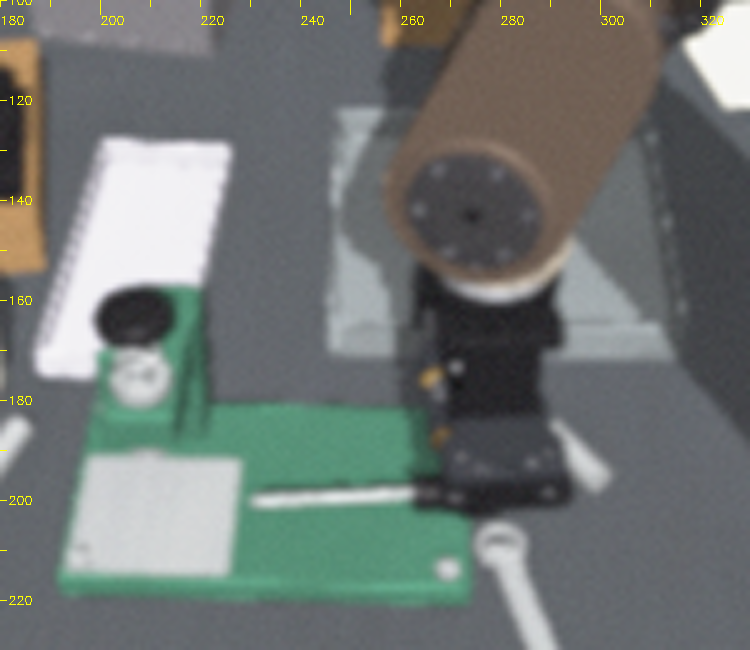

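Call:
jog_arm(
  deltas=[-55,0,0,0,0,0,0,-60,0,0,0,0,0,0,-45,0,0,0,0,0,0],
)

```text
t: 5.78
eef_pos: [414.1, -21.9, 387.6]
tcp_rot: [0.79, 1.569, -2.198]
ft_force: [1.4, -0.2, -0.1]
opening: 0.255
```

Run:
```python
from h import *
np.set_printoptions(precision=1,suppress=True)
plan([662,-315,215],1.556,-1)
for a in [(186.5,173),(202,128),(226,128)]: print(px2w("side",*a,22))
t=cv2.imread("pics/top2.png"); crop(t,310,160,140,130,5,"c_tray2")
```

```text
flip -1 t 5.78 grasp now [413.9 -22.2 216.6] yaw now 0.154 j [-0.2  0.2  2.1 -0.   0.9  1.2] F [ 1.4 -0.2 -0.1] op 0.255
 total tool shift [   1.8  327.6 -200.1] turn [-1.4  0.  -0. ]
[ 714.9 -136.5   22. ]
[ 707.9 -400.3   22. ]
[ 613.6 -407.6   22. ]
```

View pics/c_tray2.png

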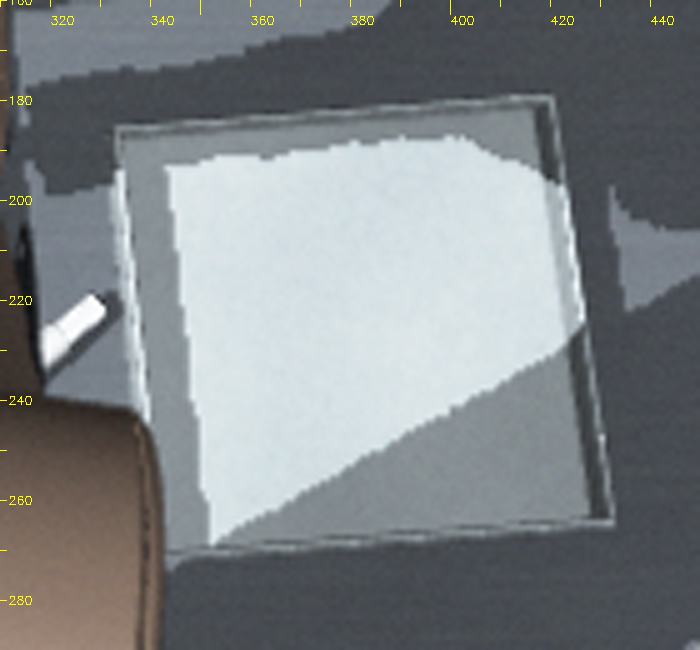

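Call:
jog_arm(
  deltas=[-20,0,0,-0.175,0,0,0,0,0,0,-0.175,0,0,0,0,0,0,-0.175,0,0,0,0,0,0,-0.175,0,0,0,0,0,0,-0.175,0,0,0,0,0,0,-0.175,0,0,0,0,0,0,-0.175,0,0,0,0,0,0,-0.175,0,0,0,0,0,0,0,0,0,0],
)

```text
t: 6.9
eef_pos: [420.1, -20.8, 415.4]
tcp_rot: [1.229, 1.556, -0.312]
ft_force: [0.6, -0.5, -0.7]
opening: 0.256
```

Run:
```python
from h import *
np.set_printoptions(precision=1,suppress=True)
plan([662,-315,235],1.556,-1)
for a in [(333.3,185.5),(419.8,179.3),(432.5,264.7),(341.5,270.5)]: print(px2w("top",*a,30))
```

```text
flip -1 t 6.90 grasp now [422.6 -21.6 244.4] yaw now 1.6 j [-0.2  0.2  2.  -0.   0.9 -0.2] F [ 0.6 -0.5 -0.7] op 0.256
 total tool shift [ 14.2 233.  301.1] turn [ 0.  0. -0.]
[ 517.3 -192.6   30. ]
[ 532.2 -446.5   30. ]
[ 285.6 -462.9   30. ]
[ 273.1 -204.7   30. ]
```

Call:
jog_arm(
  deltas=[0,33,43,0,0,0,0,0,33,43,0,0,0,0,0,33,43,0,0,0,0,0,33,43,0,0,0,0,0,33,43,0,0,0,0,0,33,43,0,0,0,0,0,33,41,0,0,0,0,10,0,0,0,0,0,0,0,0,0,0,0,0,0],
)

```text
t: 8.02
eef_pos: [666.0, -325.1, 409.0]
tcp_rot: [1.336, 1.554, -0.245]
ft_force: [-0.8, 0.5, -0.3]
opening: 0.256
```

Run:
```python
from h import *
plan([662,-315,29],1.556,-1)
```

```text
flip -1 t 8.03 grasp now [ 668.7 -325.8  238. ] yaw now 1.561 j [-0.54  0.66  1.23  0.01  1.24 -0.54] F [-0.8  0.5 -0.3] op 0.256
 total tool shift [208.8  -7.4 -10.8] turn [ 0.005  0.004 -0.016]
```

Call:
jog_arm(
  deltas=[40,-7,-11,0,0,-0.016,0,50,0,0,0,0,0,0,50,0,0,0,0,0,0,40,0,0,0,0,0,0,20,0,0,0,0,0,0,0,0,0,0,0,0,0],
)

```text
t: 8.78
eef_pos: [659.4, -309.4, 209.4]
tcp_rot: [0.631, 1.563, -0.956]
ft_force: [-0.8, -0.5, -0.5]
opening: 0.253
```

Run:
```python
from h import *
plan([662,-315,27],1.556,-1)
t=snap("top","top5"); crop(t,300,90,130,90,6,"c_t5")
s=snap("side","side5"); crop(s,170,90,120,110,6,"c_s5")
```

```text
flip -1 t 8.78 grasp now [ 660.2 -310.5   38.4] yaw now 1.555 j [-0.53  0.84  1.43 -0.    0.87 -0.51] F [-0.8 -0.5 -0.5] op 0.253
 total tool shift [11.5  2.7  5.5] turn [-0.001  0.006 -0.005]
```

View pics/c_s5.png

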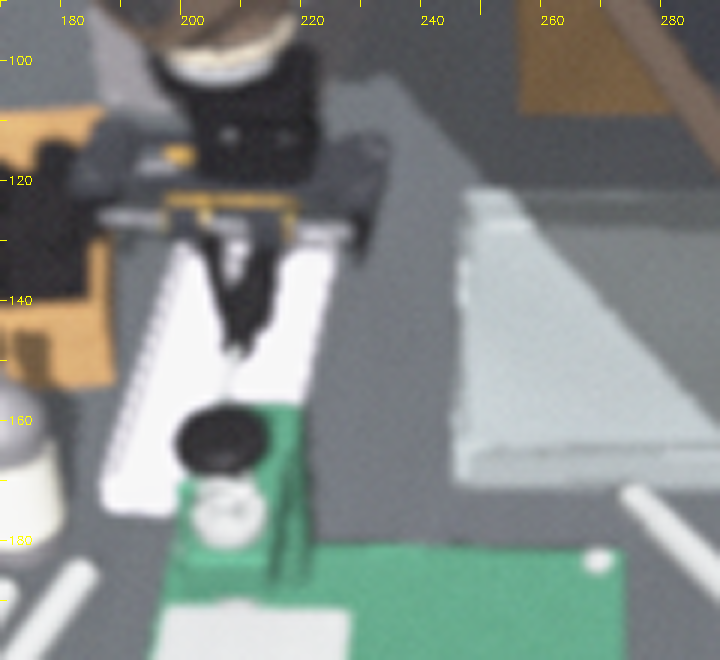

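Call:
jog_arm(
  deltas=[7,2,5,0,0,0,0,4,0,0,0,0,0,0,1,0,0,0,0,0,0],
)

```text
t: 9.25
eef_pos: [662.4, -315.7, 202.4]
tcp_rot: [0.852, 1.555, -0.735]
ft_force: [-0.5, 0.6, -0.5]
opening: 0.258
```

Call:
jog_arm(
  deltas=[4,0,0,0,0,0,0,2,0,0,0,0,0,0,0,0,0,0,0,0,0],
)

```text
t: 9.62
eef_pos: [662.5, -315.8, 197.3]
tcp_rot: [0.854, 1.554, -0.733]
ft_force: [-0.5, 0.4, -0.4]
opening: 0.255
```

Run:
```python
from h import *
plan([662,-315,27],1.556,-1)
```

```text
flip -1 t 9.62 grasp now [ 664.6 -317.7   26.4] yaw now 1.554 j [-0.53  0.86  1.42 -0.    0.85 -0.52] F [-0.5  0.4 -0.4] op 0.255
 total tool shift [-0.7 -0.5 -0.8] turn [-0.002  0.011 -0.012]
```

Call:
jog_arm(
  deltas=[0,0,0,0,0,0,0.5,0,0,0,0,0,0,0.5,0,0,0,0,0,0,0.5,0,0,0,0,0,0,0.5,-15,0,0,0,0,0,0.5,-30,0,0,0,0,0,0.5,-60,0,0,0,0,0,0.6,-60,0,0,0,0,0,0.6,-50,0,0,0,0,0,0.6],
)

```text
t: 10.75
eef_pos: [659.6, -313.3, 418.1]
tcp_rot: [0.766, 1.559, -0.821]
ft_force: [-0.7, -0.2, 0.7]
opening: 0.601
```

Run:
```python
from h import *
plan([480,200,235],.45,-1)
t=snap("top","top6"); crop(t,300,90,130,90,6,"c_t6")
s=snap("side","side6"); crop(s,170,90,120,110,6,"c_s6")
crop(t,90,140,110,120,6,"c_lev6")
```

```text
flip -1 t 10.75 grasp now [ 660.9 -314.7  247.1] yaw now 1.554 j [-0.53  0.64  1.25 -0.    1.24 -0.52] F [-0.7 -0.2  0.7] op 0.601
 total tool shift [   6.5 -188.2 -510.3] turn [ 1.104  0.003 -0.012]
```

View pics/c_s6.png

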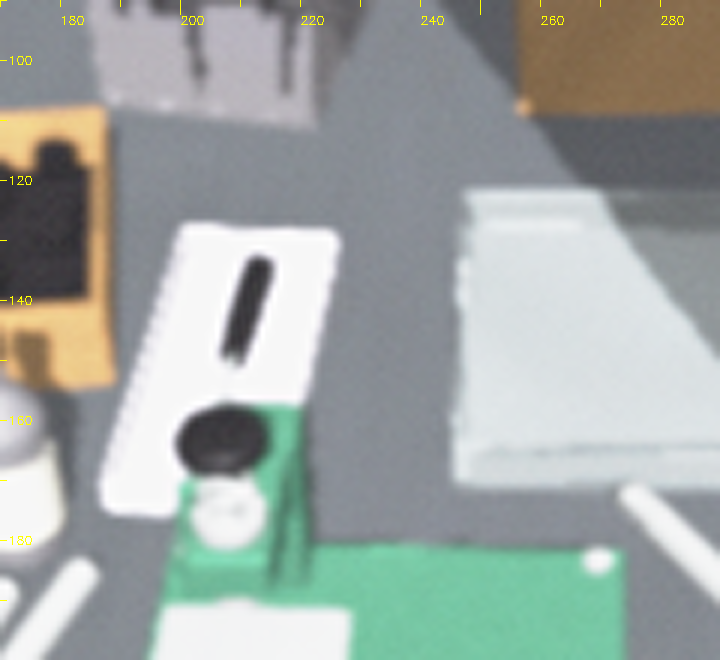

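View pics/c_lev6.png

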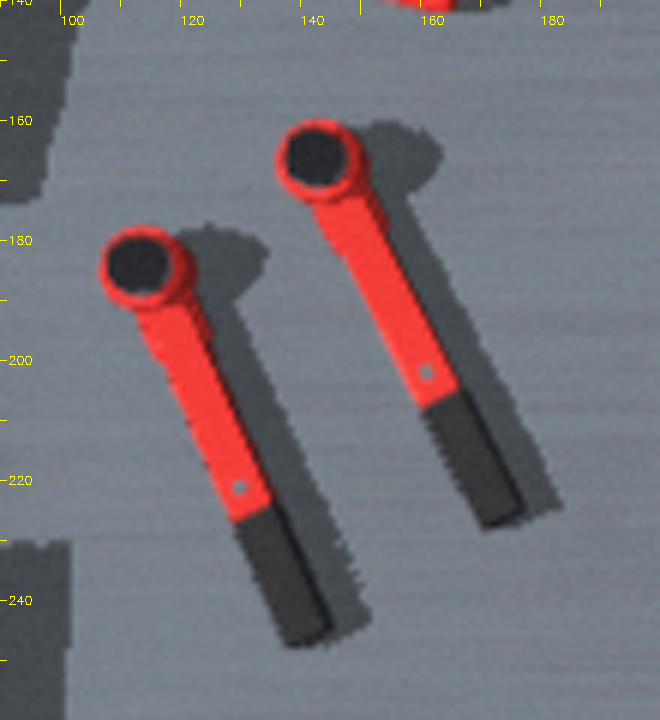

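View pics/top6.png

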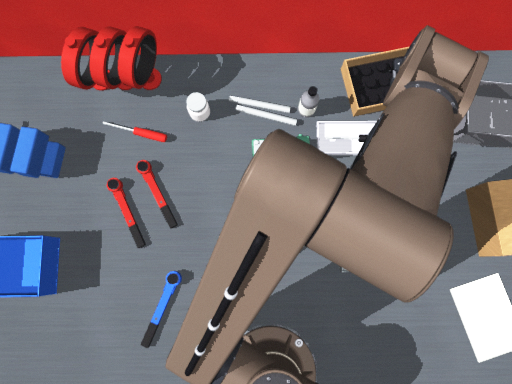

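Run:
```python
from h import *
plan([511,331,235],.463,-1)
```

```text
flip -1 t 10.85 grasp now [ 662.5 -315.5  251.9] yaw now 1.554 j [-0.53  0.63  1.25 -0.    1.24 -0.52] F [ 0.4 -0.2 -0. ] op 0.599
 total tool shift [   6.  -159.6 -641.9] turn [ 1.091  0.003 -0.021]
```

Call:
jog_arm(
  deltas=[0,-14,-58,0,0,-0.02,1,0,-14,-58,0,0,0,1,0,-14,-58,0,0,0,1,0,-14,-58,0,0,0,1,0,-14,-58,0,0,0,1,0,-14,-58,0,0,0,1,0,-14,-58,0,0,0,1,0,-14,-58,0,0,0,1,0,-14,-58,0,0,0,1,0,0,0,0.1,0,0,1],
)

```text
t: 12.1
eef_pos: [535.4, 226.5, 419.8]
tcp_rot: [0.26, 1.557, -1.432]
ft_force: [0.0, -1.0, 0.4]
opening: 1.002
```

Call:
jog_arm(
  deltas=[0,0,0,0.17,0,0,1,0,0,0,0.17,0,0,1,0,0,0,0.17,0,0,1,0,0,0,0.17,0,0,1,0,0,0,0.17,0,0,1,0,0,0,0.1,0,0,1,0,0,0,0,0,0,1],
)

```text
t: 12.98
eef_pos: [532.9, 227.7, 422.1]
tcp_rot: [1.362, 1.557, -1.308]
ft_force: [-0.4, 0.5, 0.2]
opening: 0.999
```

Run:
```python
from h import *
plan([511,331,120],.463,-1)
```

```text
flip -1 t 12.97 grasp now [533.5 225.4 251.1] yaw now 0.472 j [ 0.29  0.41  1.65 -0.02  1.08  1.4 ] F [-0.4  0.5  0.2] op 0.999
 total tool shift [ 129.7 -103.7  -27.8] turn [ 0.009  0.003 -0.013]
```

Call:
jog_arm(
  deltas=[0,-52,-14,0.01,0,-0.01,1,0,-52,-14,0,0,0,1,60,0,0,0,0,0,1,60,0,0,0,0,0,1,10,0,0,0,0,0,1,0,0,0,0,0,0,1],
)

```text
t: 13.72
eef_pos: [510.7, 336.0, 292.0]
tcp_rot: [2.456, 1.566, -0.21]
ft_force: [0.0, -1.1, 0.4]
opening: 1.0
```

Run:
```python
from h import *
plan([511,331,23],.463,-1)
t=snap("top","top7"); crop(t,90,130,130,110,6,"c_t7")
s=snap("side","side7"); crop(s,170,230,140,150,5,"c_s7")
```

```text
flip -1 t 13.72 grasp now [511.5 335.8 121. ] yaw now 0.475 j [ 0.47  0.6   1.71 -0.    0.83  1.57] F [ 0.  -1.1  0.4] op 1.0
 total tool shift [98.   4.3  2.4] turn [ 0.012 -0.003 -0.003]
```

View pics/c_s7.png

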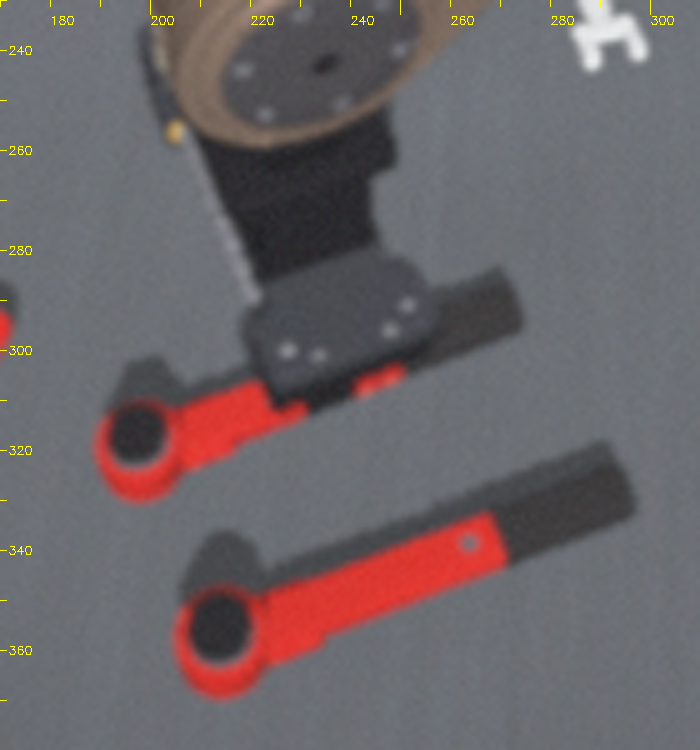

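View pics/top7.png

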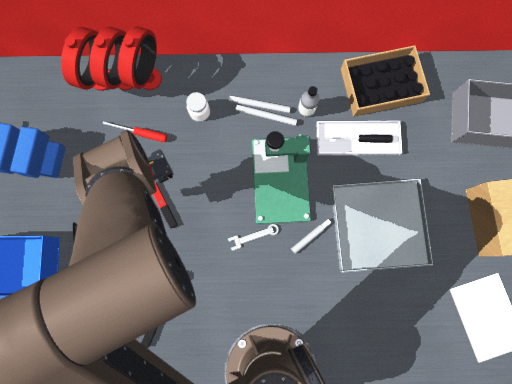

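Call:
jog_arm(
  deltas=[40,4,2,0.01,0,0,1,35,0,0,0,0,0,1,12,0,0,0,0,0,1,5,0,0,0,0,0,1,0,0,0,0,0,0,1],
)

```text
t: 14.45
eef_pos: [514.4, 332.1, 208.9]
tcp_rot: [3.013, 1.549, 0.336]
ft_force: [-0.2, -1.0, 0.4]
opening: 1.001
```

Run:
```python
from h import *
plan([511,331,22],.463,-1)
s=snap("side","side8"); crop(s,170,230,140,150,5,"c_s8")
t=cv2.imread("pics/top7.png"); crop(t,240,110,200,170,4,"c_t7b")
```

```text
flip -1 t 14.45 grasp now [517.9 333.3  37.9] yaw now 0.464 j [ 0.47  0.72  1.75 -0.    0.65  1.58] F [-0.2 -1.   0.4] op 1.001
 total tool shift [15.8 -0.6  3.9] turn [ 0.001 -0.021 -0.003]
```

View pics/c_s8.png

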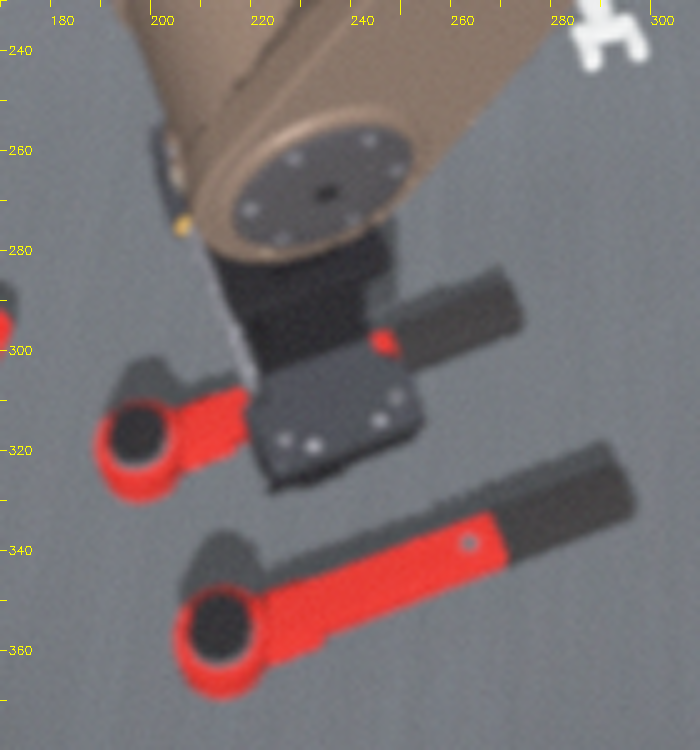

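View pics/c_t7b.png

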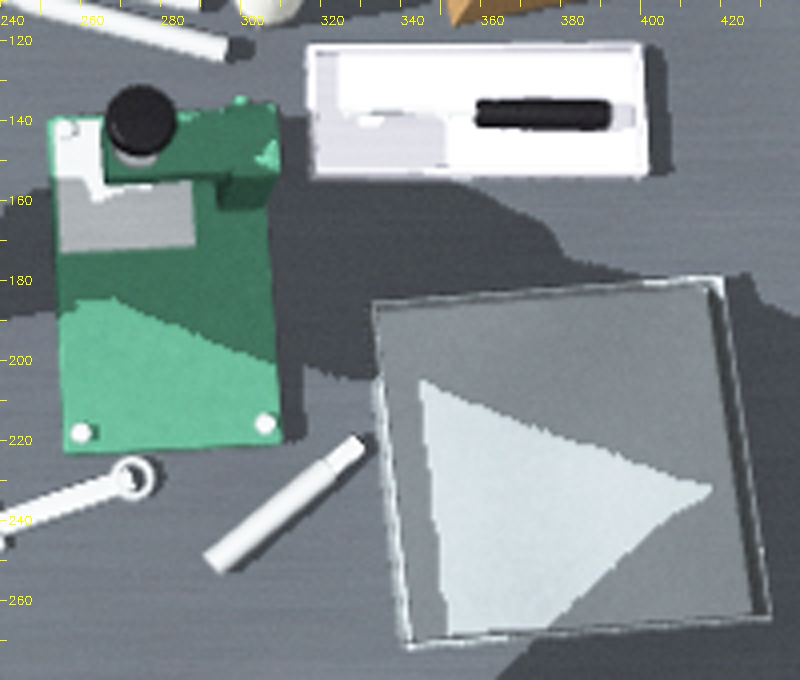

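Call:
jog_arm(
  deltas=[9,0,4,0,-0.02,0,1,7,0,0,0,0,0,1,3,0,0,0,0,0,1,0,0,0,0,0,0,1],
)

```text
t: 15.0
eef_pos: [511.1, 330.5, 190.5]
tcp_rot: [2.365, 1.567, -0.311]
ft_force: [-2.5, -0.9, 6.9]
opening: 1.002
```

Run:
```python
from h import *
plan([511,331,22],.463,-1)
```

```text
flip -1 t 15.00 grasp now [511.7 330.3  19.5] yaw now 0.465 j [ 0.47  0.74  1.77 -0.    0.63  1.58] F [-2.5 -0.9  6.9] op 1.002
 total tool shift [-2.5 -0.5 -0.2] turn [ 0.002 -0.003 -0.003]
```

Call:
jog_arm(
  deltas=[-3,0,0,0,0,0,0,0,0,0,0,0,0,0,0,0,0,0,0,0,0,0,0,0,0,0,0,0,0,0,0,0,0,0,0,0,0,0,0,0,0,0,0,0,0,0,0,0,0,0,0,0,0,0,0,0,0,0,0,0,0,0,0],
)

```text
t: 16.12
eef_pos: [511.1, 330.5, 193.3]
tcp_rot: [2.301, 1.567, -0.376]
ft_force: [0.3, 0.7, -0.2]
opening: 0.229
```

Call:
jog_arm(
  deltas=[0,0,0,0,0,0,0,0,0,0,0,0,0,0,0,0,0,0,0,0,0,0,0,0,0,0,0,0],
)

```text
t: 16.62
eef_pos: [511.1, 330.5, 193.3]
tcp_rot: [2.307, 1.567, -0.37]
ft_force: [0.1, -0.2, -0.2]
opening: 0.231
```

Run:
```python
from h import *
plan([511,331,100],.463,-1)
```

```text
flip -1 t 16.62 grasp now [511.7 330.3  22.3] yaw now 0.465 j [ 0.47  0.74  1.77 -0.    0.64  1.58] F [ 0.1 -0.2 -0.2] op 0.231
 total tool shift [-77.7  -0.3  -0.3] turn [ 0.002 -0.002 -0.003]
```

Call:
jog_arm(
  deltas=[-20,0,0,0,0,0,0,-40,0,0,0,0,0,0,-20,0,0,0,0,0,0,0,0,0,0,0,0,0],
)

```text
t: 17.12
eef_pos: [510.4, 330.4, 273.5]
tcp_rot: [0.914, 1.567, -1.763]
ft_force: [-0.5, -0.1, -3.1]
opening: 0.228
```

Run:
```python
from h import *
plan([460,-20,100],.033,-1)
s=snap("side","side9"); crop(s,150,200,160,170,4,"c_s9")
```

```text
flip -1 t 17.12 grasp now [510.2 329.8 102.5] yaw now 0.465 j [ 0.47  0.62  1.73 -0.    0.8   1.57] F [-0.5 -0.1 -3.1] op 0.228
 total tool shift [  3.7 290.6 202.1] turn [ 0.432  0.002 -0.003]
```

View pics/c_s9.png

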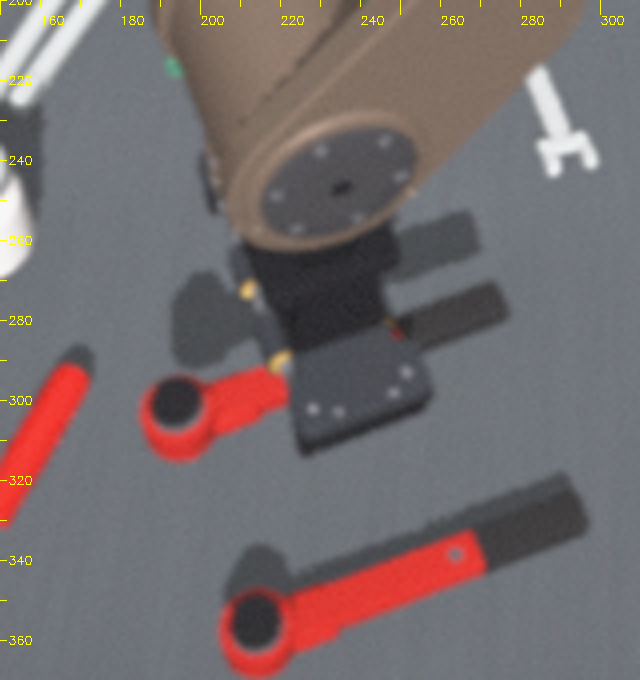

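Call:
jog_arm(
  deltas=[0,41,29,0,0,0,0,0,41,29,0,0,0,0,0,41,29,0,0,0,0,0,41,29,0,0,0,0,0,41,29,0,0,0,0,0,41,29,0,0,0,0,0,30,22,0.14,0,0,0,0,0,0,0.14,0,0,0,0,0,0,0.14,0,0,0,0,0,0,0,0,0,0],
)

```text
t: 18.42
eef_pos: [455.2, -14.9, 263.2]
tcp_rot: [0.201, 1.553, -2.906]
ft_force: [-0.3, -0.2, -3.5]
opening: 0.227
```

Run:
```python
from h import *
plan([460,-20,49],.033,-1)
```

```text
flip -1 t 18.43 grasp now [452.2 -15.6  92.2] yaw now 0.034 j [-0.18  0.48  2.1  -0.01  0.57  1.37] F [-0.3 -0.2 -3.5] op 0.227
 total tool shift [43.1  5.2 -5.4] turn [ 0.001  0.018 -0.004]
```

Call:
jog_arm(
  deltas=[25,5,-5,0,0.018,0,0,16,0,0,0,0,0,0,4,0,0,0,0,0,0,0,0,0,0,0,0,0],
)

```text
t: 18.92
eef_pos: [459.9, -19.4, 215.5]
tcp_rot: [1.142, 1.567, -1.952]
ft_force: [0.7, 0.0, -2.4]
opening: 0.228
```

Run:
```python
from h import *
plan([532.5,-21,49],.033,-1)
s=snap("side","side10"); crop(s,180,100,150,130,5,"c_s10")
```

```text
flip -1 t 18.93 grasp now [459.6 -19.9  44.5] yaw now 0.047 j [-0.19  0.58  2.13 -0.01  0.44  1.35] F [ 0.7  0.  -2.4] op 0.228
 total tool shift [ -4.6   5.  -72.5] turn [ 0.014  0.001 -0.003]
```

View pics/c_s10.png

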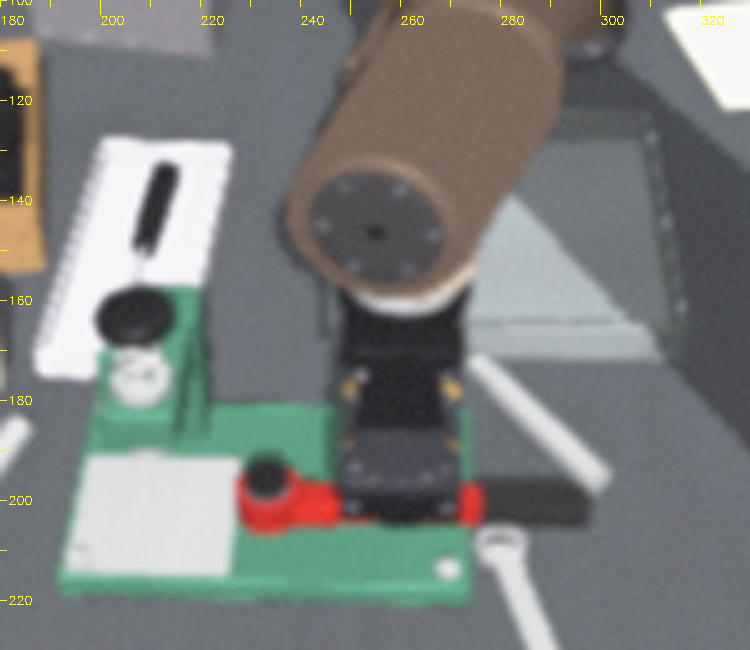

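Call:
jog_arm(
  deltas=[-3,3,-20,0.014,0,0,0,0,2,-20,0,0,0,0,0,0,-20,0,0,0,0,0,0,-10,0,0,0,0,0,0,0,0,0,0,0],
)

```text
t: 19.6
eef_pos: [531.5, -21.3, 221.3]
tcp_rot: [1.914, 1.567, -1.191]
ft_force: [1.2, 0.7, -3.9]
opening: 0.231
```

Run:
```python
from h import *
print(w2px("side",(539.5,-16.2,56)))
plan([532.5,-21,40],.033,-1)
s=snap("side","side11"); crop(s,180,120,150,110,5,"c_s11")
t=snap("top","top11"); crop(t,230,110,110,110,5,"c_t11")
```

```text
(233.16152898112986, 194.10316179589606)
flip -1 t 19.60 grasp now [531.8 -21.9  50.3] yaw now 0.037 j [-0.16  0.62  1.95 -0.01  0.57  1.38] F [ 1.2  0.7 -3.9] op 0.231
 total tool shift [10.3 -0.3 -1. ] turn [ 0.004 -0.001 -0.004]
```

View pics/c_s11.png

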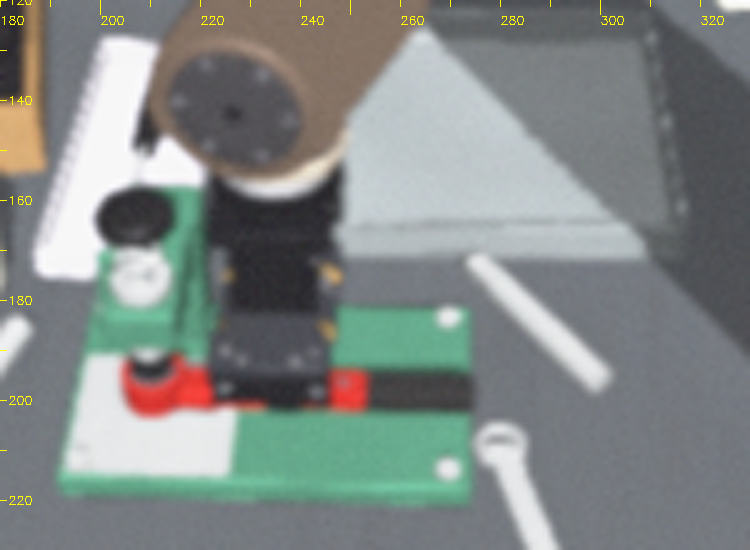

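View pics/c_t11.png

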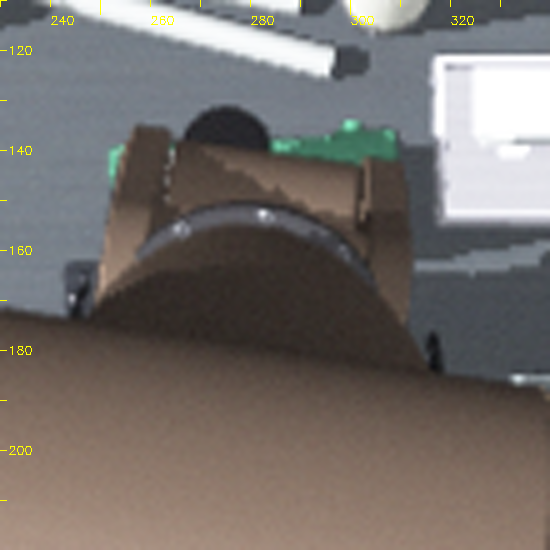

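Run:
```python
from h import *
for p in ((611.7,-19,62),(611.7,-19,74.5),(611.7,-19,186),(611.7,-19,123),(608,-19,186)): print(p,w2px("side",p))
s=cv2.imread("pics/side11.png"); crop(s,190,150,50,60,12,"c_s11z")
s=cv2.imread("pics/side8.png"); crop(s,190,150,50,60,12,"c_s8z")
```

```text
(611.7, -19, 62) (209.96567495598345, 190.82226885036798)
(611.7, -19, 74.5) (209.6203556806618, 187.9608866395156)
(611.7, -19, 186) (206.26468615390635, 160.1551608212479)
(611.7, -19, 123) (208.2241429318202, 176.39159813577078)
(608, -19, 186) (207.5567486650051, 160.22068894490815)
```

View pics/c_s11z.png

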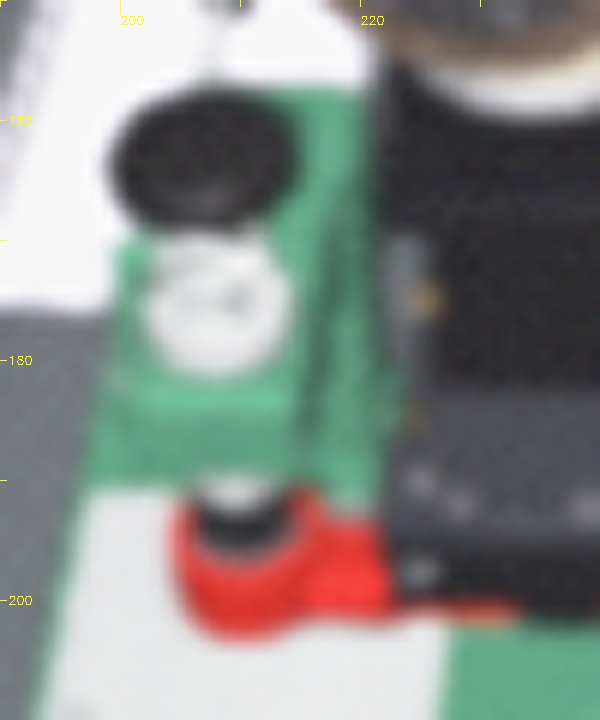

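View pics/c_s8z.png

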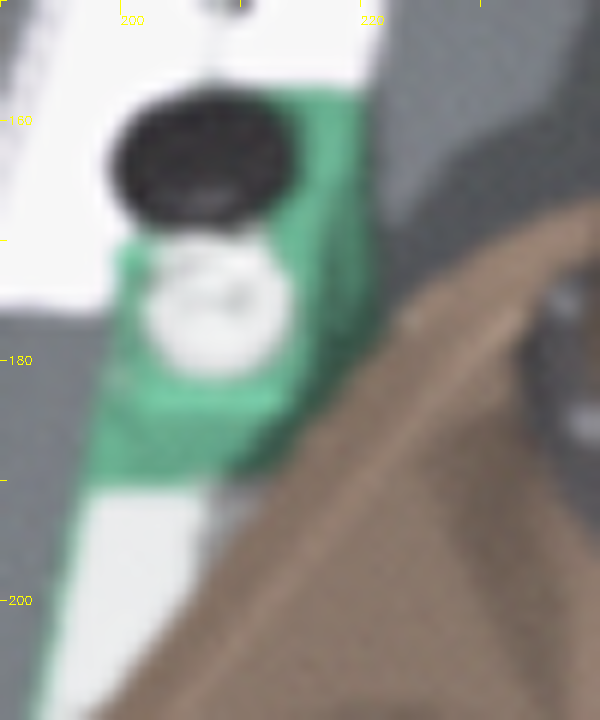

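Run:
```python
from h import *
for p in ((611.7,-6,74.5),(611.7,-4,60),(611.7,-4,63),(611.7,2,28),(611.7,-43,184),(611.7,5,184),(611.7,5,93)): print(p,w2px("side",p))
```

```text
(611.7, -6, 74.5) (208.9378271898803, 190.9733223910275)
(611.7, -4, 60) (209.24336226850517, 194.75478626471124)
(611.7, -4, 63) (209.1588641254745, 194.07451777441352)
(611.7, 2, 28) (209.8189770502308, 203.25327826283188)
(611.7, -43, 184) (207.70969392303093, 155.2937729182312)
(611.7, 5, 184) (204.90230785401357, 166.27755751958793)
(611.7, 5, 93) (207.8048774537061, 189.24091137968526)
```

Call:
jog_arm(
  deltas=[6,0,-1,0,0,0,0,4,0,0,0,0,0,0,0,0,0,0,0,0,0],
)

```text
t: 20.08
eef_pos: [531.1, -21.3, 211.0]
tcp_rot: [1.718, 1.567, -1.388]
ft_force: [1.1, 1.1, 2.2]
opening: 0.229
```

Run:
```python
from h import *
plan([532.5,-21,40],.033,-1)
```

```text
flip -1 t 20.07 grasp now [531.2 -21.8  40. ] yaw now 0.036 j [-0.16  0.64  1.96 -0.01  0.54  1.38] F [1.1 1.1 2.2] op 0.229
 total tool shift [-0.  -0.2 -1.4] turn [ 0.003 -0.001 -0.003]
```

Call:
jog_arm(
  deltas=[0,0,0,0,0,0,0.5,0,0,0,0,0,0,0.5,0,0,0,0,0,0,0.5,0,0,0,0,0,0,0.5,-20,0,0,0,0,0,0.5,-60,0,0,0,0,0,0,-60,0,0,0,0,0,0,-60,0,0,0,0,0,0,-20,0,0,0,0,0,0,0,0,0,0,0,0,0],
)

```text
t: 21.32
eef_pos: [530.8, -20.6, 437.4]
tcp_rot: [1.382, 1.567, -1.724]
ft_force: [0.1, -0.2, -0.1]
opening: 0.038
```

Run:
```python
from h import *
plan([611,-18,230],.033,-1)
s=snap("side","side12"); crop(s,180,120,150,110,5,"c_s12")
```

```text
flip -1 t 21.32 grasp now [530.7 -21.2 266.4] yaw now 0.036 j [-0.16  0.32  1.74 -0.    1.07  1.37] F [ 0.1 -0.2 -0.1] op 0.038
 total tool shift [ 36.3   0.1 -80.3] turn [ 0.003  0.001 -0.003]
```

View pics/c_s12.png

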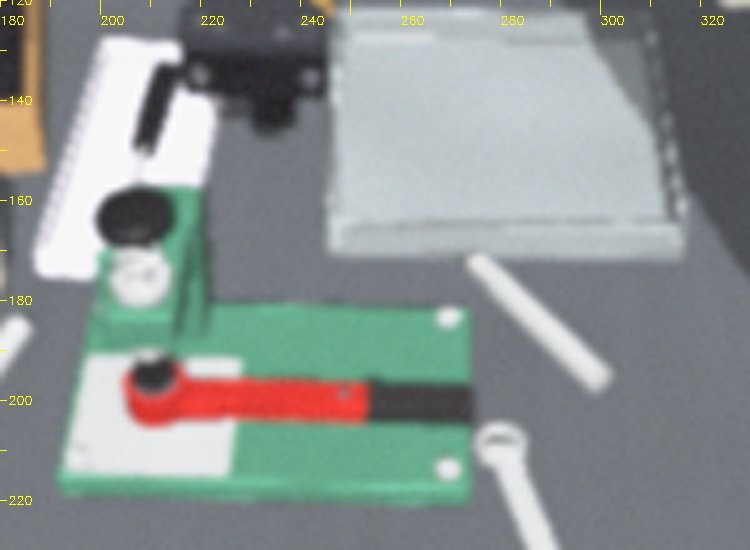

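Call:
jog_arm(
  deltas=[0,0,-40,0,0,0,0,0,0,-40,0,0,0,0,30,0,0,0,0,0,0,15,0,0,0,0,0,0,0,0,0,0,0,0,0],
)

```text
t: 22.0
eef_pos: [612.4, -17.9, 382.1]
tcp_rot: [0.098, 1.558, -3.008]
ft_force: [-0.3, -0.2, 0.3]
opening: 0.002
```

Run:
```python
from h import *
plan([611.5,-18,207],.033,-1)
s=snap("side","side13"); crop(s,180,100,60,110,7,"c_s13")
```

```text
flip -1 t 22.00 grasp now [610.3 -18.2 211.2] yaw now 0.036 j [-0.14  0.5   1.61 -0.    1.04  1.4 ] F [-0.3 -0.2  0.3] op 0.002
 total tool shift [4.1 0.1 0.9] turn [ 0.003  0.013 -0.001]
```

View pics/c_s13.png

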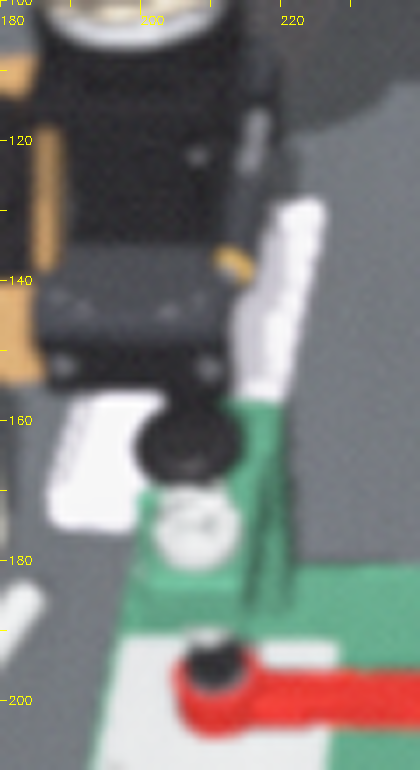

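Call:
jog_arm(
  deltas=[6,0,0,0,0.012,0,0,8,0,0,0,0,0,0,8,0,0,0,0,0,0,8,0,0,0,0,0,0],
)

```text
t: 22.55
eef_pos: [612.0, -17.9, 354.5]
tcp_rot: [2.791, 1.565, -0.315]
ft_force: [-2.4, 0.4, 6.4]
opening: 0.007
```

Run:
```python
from h import *
plan([611.5,-18,175],.033,-1)
```

```text
flip -1 t 22.55 grasp now [613.  -18.3 183.5] yaw now 0.036 j [-0.14  0.52  1.65 -0.    0.96  1.4 ] F [-2.4  0.4  6.4] op 0.007
 total tool shift [8.5 0.  0.5] turn [ 0.003 -0.006 -0.002]
```

Call:
jog_arm(
  deltas=[6,0,0,0,0,0,0,6,0,0,0,0,0,0,6,0,0,0,0,0,0],
)

```text
t: 22.92
eef_pos: [611.2, -17.7, 346.1]
tcp_rot: [2.856, 1.557, -0.249]
ft_force: [-28.3, 2.1, 76.7]
opening: 0.005
```

Call:
jog_arm(
  deltas=[-10,0,0,0,0,0,0,-30,0,0,0,0,0,0,-50,0,0,0,0,0,0,-10,0,40,0,0,0,0,0,0,40,0,0,0,0.5,0,0,0,0,0,0,0.5],
)

```text
t: 23.68
eef_pos: [527.2, -20.3, 449.3]
tcp_rot: [2.868, 1.551, -0.237]
ft_force: [-0.2, -0.7, -0.2]
opening: 0.16
```

Run:
```python
from h import *
plan([531.5,-21.5,41],.036,-1)
s=snap("side","side14"); crop(s,190,150,60,60,12,"c_s14")
t=snap("top","top14"); crop(t,100,150,90,100,6,"c_lev14")
```

```text
flip -1 t 23.68 grasp now [530.5 -21.1 278.3] yaw now 0.036 j [-0.16  0.3   1.74 -0.    1.08  1.37] F [-0.2 -0.7 -0.2] op 0.16
 total tool shift [2.373e+02 1.000e-01 3.000e-01] turn [ 0.    -0.019 -0.005]
```

View pics/c_s14.png

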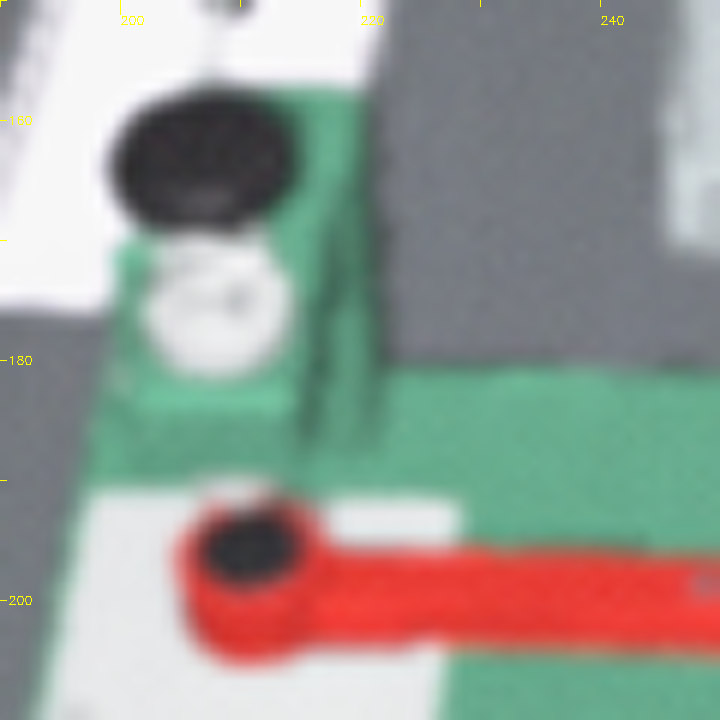

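View pics/top14.png

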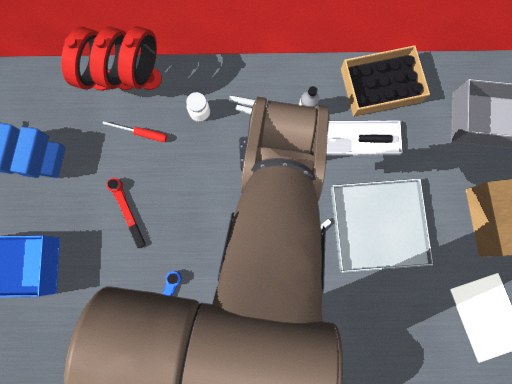

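Call:
jog_arm(
  deltas=[0,0,0,0,-0.018,0,0.6,60,0,0,0,0,0,0.6,60,0,0,0,0,0,0.6,60,0,0,0,0,0,0.6,30,0,0,0,0,0,0.6,0,0,0,0,0,0,0.6],
)

```text
t: 24.52
eef_pos: [534.4, -21.8, 231.0]
tcp_rot: [1.496, 1.565, -1.608]
ft_force: [1.0, -0.1, -0.3]
opening: 0.6
```

Run:
```python
from h import *
plan([531.5,-21.5,41],.036,-1)
s=snap("side","side15"); crop(s,180,120,150,110,5,"c_s15")
```

```text
flip -1 t 24.52 grasp now [534.3 -22.8  60. ] yaw now 0.037 j [-0.16  0.61  1.94 -0.01  0.59  1.38] F [ 1.  -0.1 -0.3] op 0.6
 total tool shift [19.  -0.5  2.9] turn [ 0.001  0.    -0.006]
```

View pics/c_s15.png

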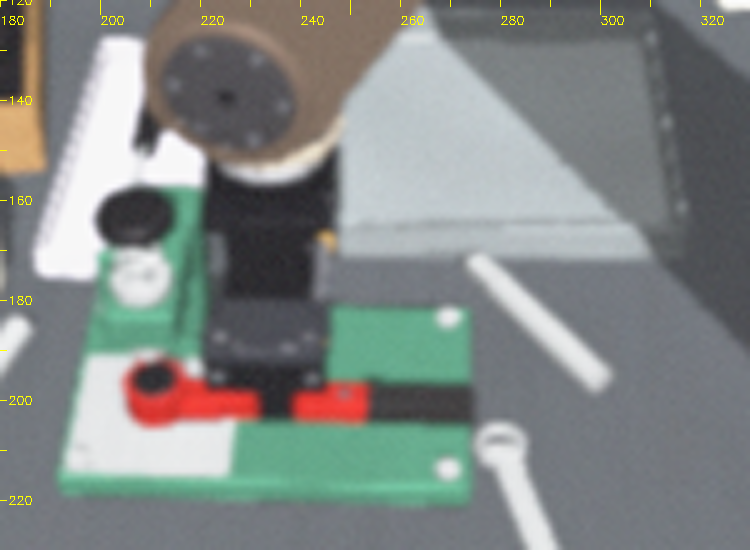

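Call:
jog_arm(
  deltas=[10,0,3,0,0,0,0.6,7,0,0,0,0,0,0.6,3,0,0,0,0,0,0.6,0,0,0,0,0,0,0.2,0,0,0,0,0,0,0,0,0,0,0,0,0,0,0,0,0,0,0,0,0,0,0,0,0,0,0,0,0,0,0,0,0,0,0],
)

```text
t: 25.7
eef_pos: [532.6, -22.1, 214.9]
tcp_rot: [2.389, 1.56, -0.715]
ft_force: [-0.1, 0.5, -0.4]
opening: 0.229
```

Run:
```python
from h import *
plan([460,-24,49],.036,-1)
```

```text
flip -1 t 25.70 grasp now [534.  -23.3  43.9] yaw now 0.037 j [-0.16  0.64  1.95 -0.01  0.55  1.38] F [-0.1  0.5 -0.4] op 0.229
 total tool shift [-5.7 -0.8 72.6] turn [ 0.001 -0.008 -0.007]
```

Call:
jog_arm(
  deltas=[-8,0,0,0,0,0,0,0,0,25,0,0,0,0,0,0,30,0,0,0,0,0,0,20,0,0,0,0,-30,0,0,0,0,0,0,-50,0,0,0,0,0,0],
)

```text
t: 26.45
eef_pos: [454.1, -24.3, 303.2]
tcp_rot: [1.641, 1.565, -1.464]
ft_force: [0.4, 0.7, -2.2]
opening: 0.232
```

Run:
```python
from h import *
plan([416,-366,120],.06,-1)
s=snap("side","side16"); crop(s,180,90,150,130,5,"c_s16")
```

```text
flip -1 t 26.45 grasp now [454.2 -25.3 132.2] yaw now 0.037 j [-0.2   0.41  2.07 -0.01  0.66  1.34] F [ 0.4  0.7 -2.2] op 0.232
 total tool shift [ 14.1 339.9  50.8] turn [-0.023 -0.    -0.006]
```

View pics/c_s16.png

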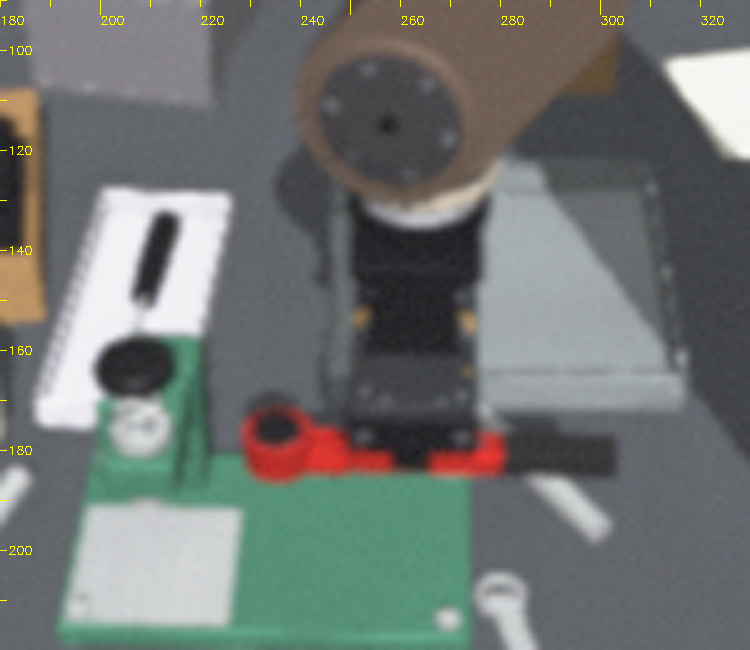

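Call:
jog_arm(
  deltas=[0,56,8,0,0,0,0,0,56,8,0,0,0,0,0,56,8,0,0,0,0,0,56,8,0,0,0,0,0,56,8,0,0,0,0,0,56,8,-0.02,0,0,0,10,0,0,0,0,0,0,0,0,0,0,0,0,0],
)

```text
t: 27.5
eef_pos: [418.0, -371.3, 305.2]
tcp_rot: [2.488, 1.553, -0.592]
ft_force: [-0.5, 0.3, -2.9]
opening: 0.23
```

Run:
```python
from h import *
plan([416,-366,50],.06,-1)
```

```text
flip -1 t 27.50 grasp now [ 420.6 -373.   134.3] yaw now 0.062 j [-0.85  0.52  1.83  0.01  0.78  0.66] F [-0.5  0.3 -2.9] op 0.23
 total tool shift [84.1 -6.4  2.9] turn [ 0.002 -0.014 -0.011]
```

Call:
jog_arm(
  deltas=[30,-6,3,0,-0.014,-0.011,0,35,0,0,0,0,0,0,20,0,0,0,0,0,0,5,0,0,0,0,0,0,0,0,0,0,0,0,0],
)

```text
t: 28.12
eef_pos: [416.9, -361.0, 215.5]
tcp_rot: [2.493, 1.569, -0.581]
ft_force: [0.0, -0.5, -3.0]
opening: 0.232
```

Run:
```python
from h import *
plan([416,-366,32],.06,-1)
s=snap("side","side17"); crop(s,220,90,120,90,6,"c_s17")
t=snap("top","top17"); crop(t,310,160,140,130,5,"c_t17")
```

```text
flip -1 t 28.12 grasp now [ 417.  -361.1   44.5] yaw now 0.067 j [-0.83  0.65  1.9   0.    0.59  0.67] F [ 0.  -0.5 -3. ] op 0.232
 total tool shift [12.5  5.   1.2] turn [ 0.007 -0.001 -0.001]
```

View pics/c_s17.png

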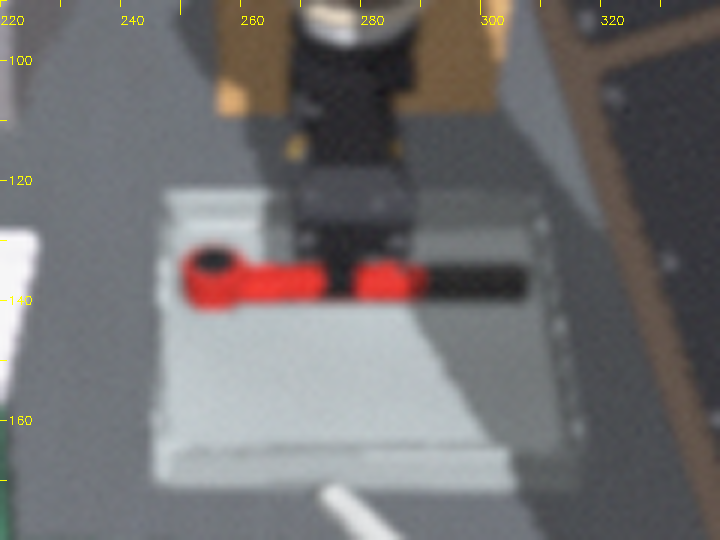

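View pics/c_t17.png

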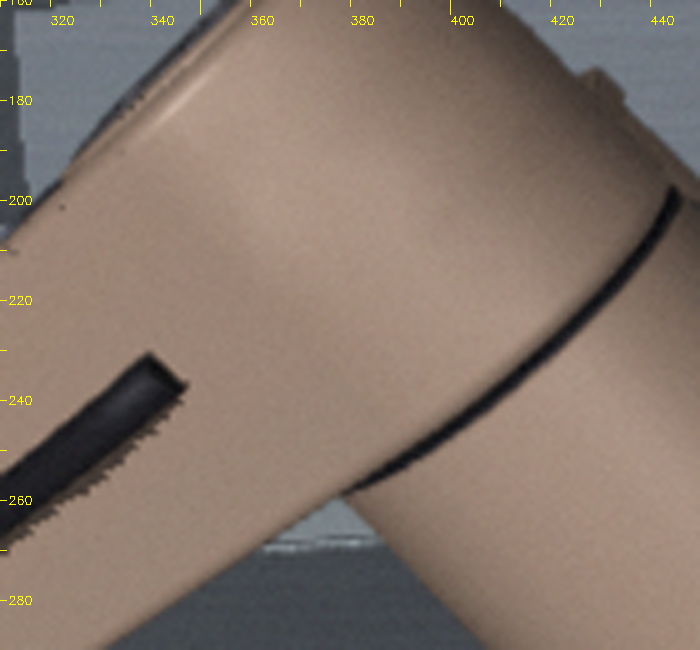

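Call:
jog_arm(
  deltas=[8,5,3,0,0,0,0,5,0,1,0,0,0,0,2,0,0,0,0,0,0,0,0,0,0,0,0,0],
)

```text
t: 28.72
eef_pos: [413.0, -367.2, 201.3]
tcp_rot: [2.306, 1.566, -0.769]
ft_force: [0.3, -0.3, -2.9]
opening: 0.229
```

Run:
```python
from h import *
plan([414,-366,30],.06,-1)
s=snap("side","side18"); crop(s,220,90,120,90,6,"c_s18")
```

```text
flip -1 t 28.73 grasp now [ 413.6 -367.8   30.3] yaw now 0.067 j [-0.85  0.68  1.91  0.    0.55  0.66] F [ 0.3 -0.3 -2.9] op 0.229
 total tool shift [ 0.3 -1.2 -1.1] turn [ 0.007 -0.003 -0.004]
```

View pics/c_s18.png

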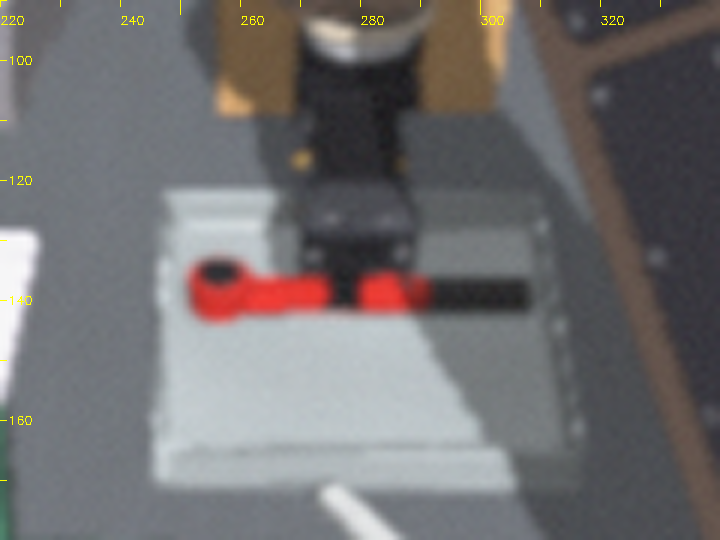

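Call:
jog_arm(
  deltas=[2,0,0,0,0,0,0,1,0,0,0,0,0,0],
)

```text
t: 29.02
eef_pos: [413.0, -367.0, 200.8]
tcp_rot: [2.273, 1.565, -0.802]
ft_force: [-3.1, 2.4, 7.8]
opening: 0.229
```

Call:
jog_arm(
  deltas=[0,0,0,0,0,0,0.5,0,0,0,0,0,0,0.5,0,0,0,0,0,0,0.5,0,0,0,0,0,0,0.5,-20,0,0,0,0,0,0.5,-60,0,0,0,0,0,0.6,-60,0,0,0,0,0,0.8,-60,0,0,0,0,0,1,-20,0,0,0,0,0,1,0,0,0,0,0,0,1],
)

```text
t: 30.28
eef_pos: [412.1, -366.1, 427.3]
tcp_rot: [2.28, 1.565, -0.795]
ft_force: [-0.3, -0.5, -0.7]
opening: 0.957
```

Run:
```python
from h import *
plan([457,416,250],.435,-1)
s=snap("side","side19"); crop(s,220,90,120,90,6,"c_s19")
t=snap("top","top19"); crop(t,90,140,110,120,6,"c_t19")
```

```text
flip -1 t 30.27 grasp now [ 412.8 -366.9  256.3] yaw now 0.067 j [-0.85  0.36  1.71  0.    1.06  0.66] F [-0.3 -0.5 -0.7] op 0.957
 total tool shift [   3.1 -777.4  -97.1] turn [-0.368 -0.003 -0.005]
```

View pics/c_s19.png

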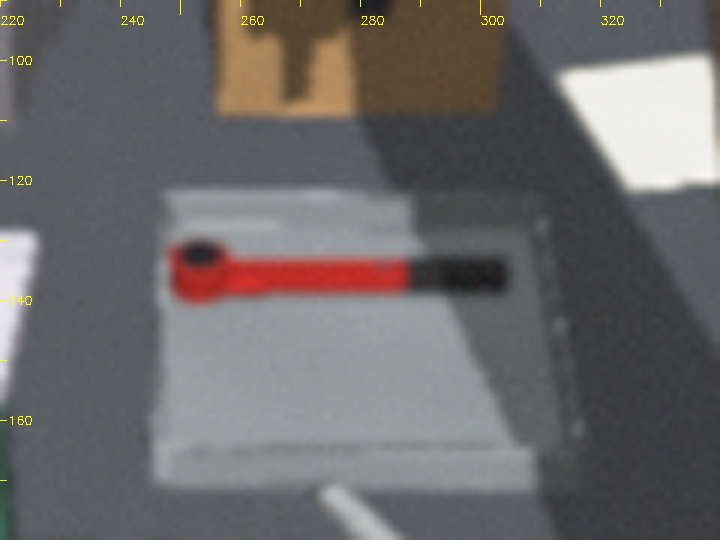

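View pics/c_t19.png

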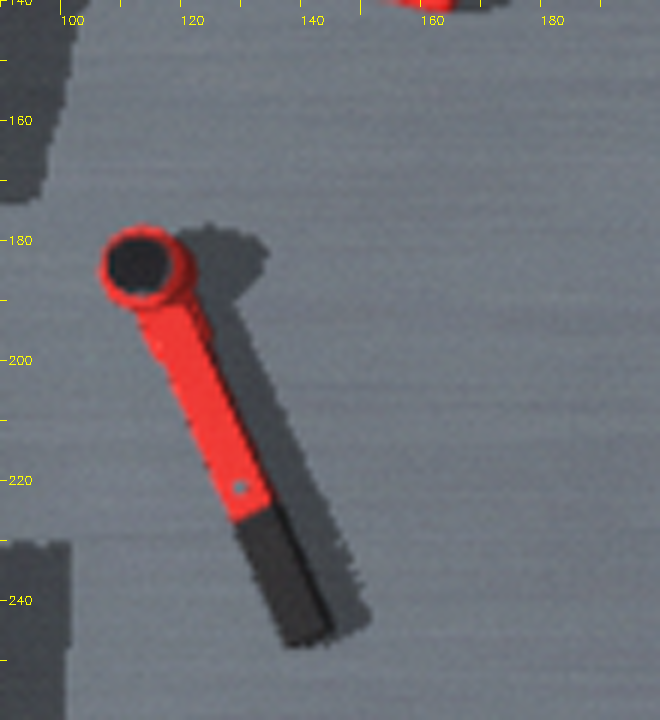

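View pics/side19.png

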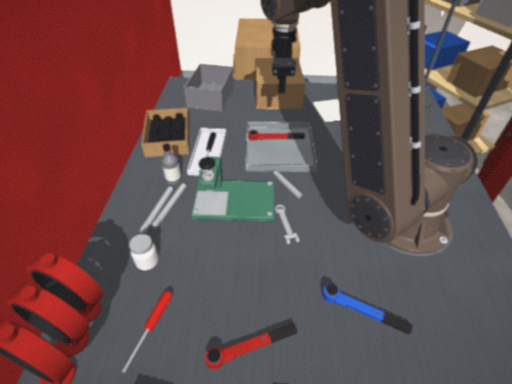

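Call:
jog_arm(
  deltas=[0,-60,-10,0,0,0,1,0,-60,-10,0,0,0,1,0,-60,-10,0,0,0,1,0,-60,-10,0,0,0,1,0,-60,-10,0,0,0,1,0,-60,-10,0,0,0,1,0,-60,-10,0,0,0,1,0,-60,-10,0,0,0,1,0,-60,-10,0,0,0,1,0,-60,-10,0,0,0,1],
)

```text
t: 31.62
eef_pos: [474.1, 252.3, 409.9]
tcp_rot: [-0.194, 1.549, 3.007]
ft_force: [1.1, -0.7, -0.6]
opening: 1.001
```

Run:
```python
from h import *
plan([458,417.5,250],.433,-1)
t=snap("top","top20"); crop(t,310,160,140,130,5,"c_t20")
```

```text
flip -1 t 31.62 grasp now [470.4 252.8 239. ] yaw now 0.059 j [0.36 0.36 1.76 0.01 1.03 1.87] F [ 1.1 -0.7 -0.6] op 1.001
 total tool shift [ -10.2 -165.9    6.6] turn [-0.374  0.02   0.008]
```

View pics/c_t20.png

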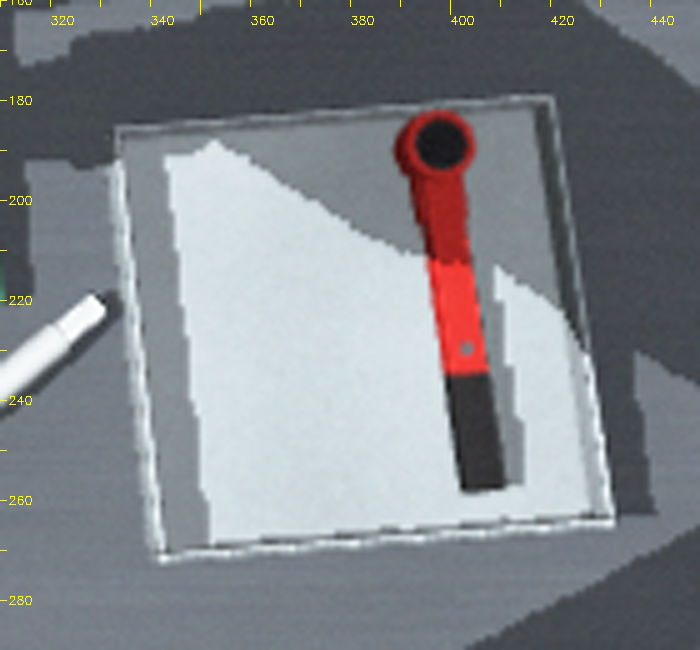

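Call:
jog_arm(
  deltas=[0,-55,2,0,0.02,0,1,0,-55,2,0,0,0,1,0,-55,2,0,0,0,1,0,0,0,-0.18,0,0,1,0,0,0,-0.18,0,0,1,0,0,0,-0.02,0,0,1,0,0,0,0,0,0,1],
)

```text
t: 32.55
eef_pos: [457.1, 430.0, 395.7]
tcp_rot: [-0.13, 1.553, -2.822]
ft_force: [-0.2, -0.5, 0.4]
opening: 0.999
```

Run:
```python
from h import *
np.set_printoptions(precision=1,suppress=True)
print(px2w("top",396,188.5,31),px2w("top",404.5,257.5,20))
plan([458,417.5,120],.433,-1)
s=snap("side","side21"); crop(s,170,260,150,120,5,"c_s21")
```

```text
[ 505.6 -374.6   31. ] [ 306.9 -388.7   20. ]
flip -1 t 32.55 grasp now [454.1 429.  224.7] yaw now 0.45 j [0.7 0.5 1.6 0.  1.1 1.8] F [-0.2 -0.5  0.4] op 0.999
 total tool shift [104.8  11.9   2.7] turn [0. 0. 0.]
```

View pics/c_s21.png

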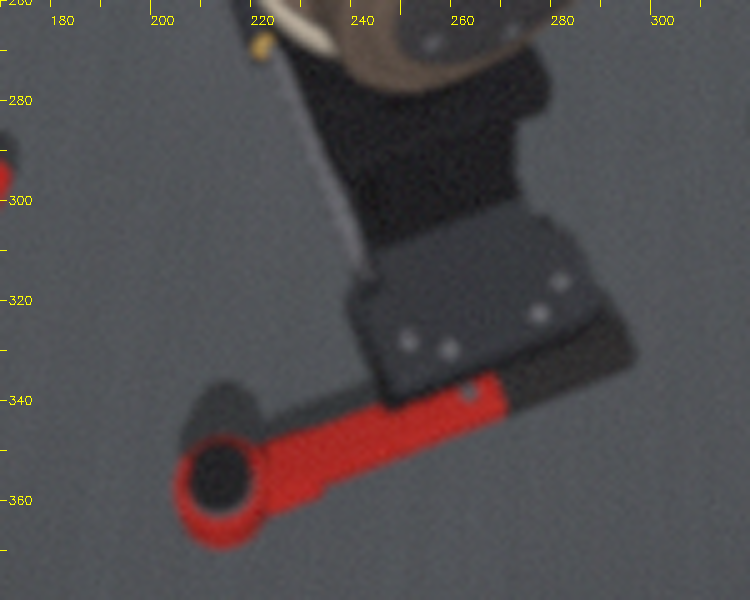

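Call:
jog_arm(
  deltas=[30,12,3,0.015,0.013,0,1,60,0,0,0,0,0,1,60,0,0,0,0,0,1,30,0,0,0,0,0,1,5,0,0,0,0,0,1,0,0,0,0,0,0,1],
)

```text
t: 33.35
eef_pos: [459.9, 416.3, 207.4]
tcp_rot: [-1.448, 1.568, 2.111]
ft_force: [-0.1, 0.2, -0.0]
opening: 1.003
```

Run:
```python
from h import *
plan([458,417.5,22],.433,-1)
s=snap("side","side22"); crop(s,170,260,150,120,5,"c_s22")
```

```text
flip -1 t 33.35 grasp now [459.6 416.8  36.4] yaw now 0.418 j [0.63 0.73 1.73 0.   0.68 1.78] F [-0.1  0.2 -0. ] op 1.003
 total tool shift [14.4 -1.8  1.2] turn [-0.015  0.     0.003]
```

View pics/c_s22.png

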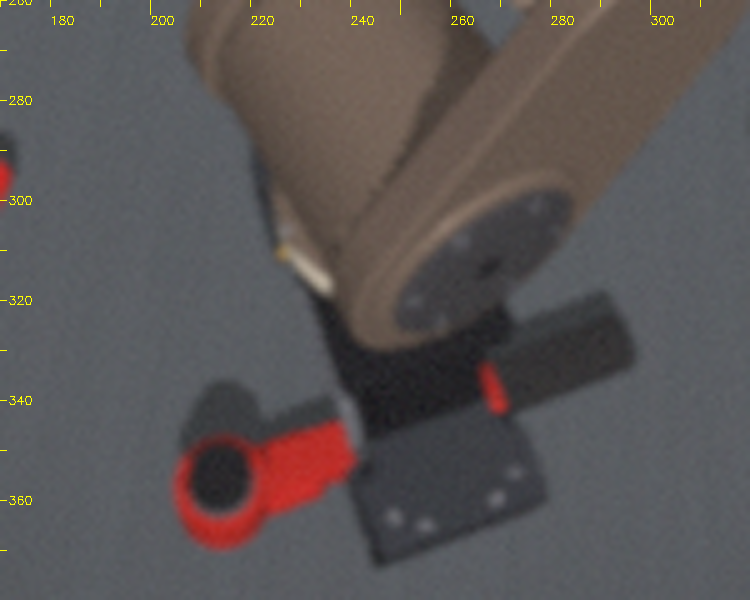

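Call:
jog_arm(
  deltas=[8,-2,1,-0.015,0,0,1,5,0,0,0,0,0,1,1,0,0,0,0,0,1,0,0,0,0,0,0,0,0,0,0,0,0,0,0,0,0,0,0,0,0,0,0,0,0,0,0,0,0,0,0,0,0,0,0,0,0,0,0,0,0,0,0],
)

```text
t: 34.52
eef_pos: [458.5, 418.3, 196.3]
tcp_rot: [-2.493, 1.564, 1.083]
ft_force: [-0.7, 0.5, -0.3]
opening: 0.428
```

Call:
jog_arm(
  deltas=[0,0,0,0,0,0,0,0,0,0,0,0,0,0,0,0,0,0,0,0,0,0,0,0,0,0,0,0,0,0,0,0,0,0,0,0,0,0,0,0,0,0],
)

```text
t: 35.28
eef_pos: [458.5, 418.3, 196.3]
tcp_rot: [-2.502, 1.564, 1.074]
ft_force: [0.2, 0.1, -0.0]
opening: 0.227
```

Run:
```python
from h import *
plan([458,417.5,22],.433,-1)
```

```text
flip -1 t 35.27 grasp now [459.  419.3  25.3] yaw now 0.434 j [0.63 0.74 1.73 0.   0.66 1.77] F [ 0.2  0.1 -0. ] op 0.227
 total tool shift [3.3 0.5 0.8] turn [ 0.001 -0.005  0.004]
```

Call:
jog_arm(
  deltas=[-20,0,0,0,0,0,0,-50,0,0,0,0,0,0,-25,0,0,0,0,0,0,0,0,0,0,0,0,0],
)

```text
t: 35.78
eef_pos: [457.8, 417.5, 296.1]
tcp_rot: [-2.344, 1.565, 1.231]
ft_force: [0.1, -0.6, -5.1]
opening: 0.228
```

Run:
```python
from h import *
plan([458,-22,110],.035,-1)
s=snap("side","side23"); crop(s,150,210,170,170,4,"c_s23")
```

```text
flip -1 t 35.77 grasp now [458.2 418.3 125.1] yaw now 0.434 j [0.63 0.6  1.68 0.   0.85 1.77] F [ 0.1 -0.6 -5.1] op 0.228
 total tool shift [ 12.9 398.9 184.5] turn [ 0.399 -0.003  0.005]
```

View pics/c_s23.png

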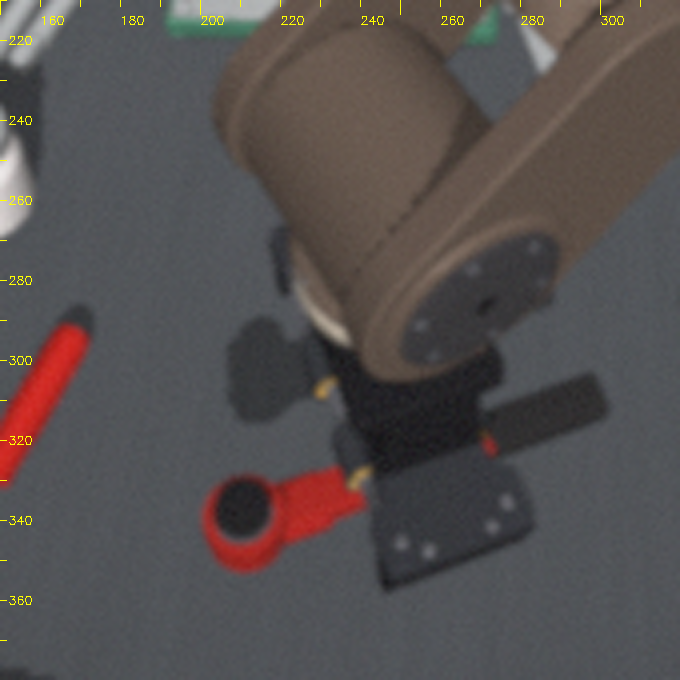

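Call:
jog_arm(
  deltas=[0,52,24,0,0,0,0,0,52,24,0,0,0,0,0,52,24,0,0,0,0,0,52,24,0,0,0,0,0,52,24,0,0,0,0,0,52,24,0,0,0,0,0,52,24,0,0,0,0,0,26,12,0.133,0,0,0,0,0,0,0.133,0,0,0,0,0,0,0.133,0,0,0],
)

```text
t: 37.08
eef_pos: [455.9, -25.8, 284.4]
tcp_rot: [-0.301, 1.557, 2.864]
ft_force: [-0.4, 1.2, -3.4]
opening: 0.23
```

Run:
```python
from h import *
plan([458,-22,52],.035,-1)
```

```text
flip -1 t 37.08 grasp now [453.7 -25.2 113.4] yaw now 0.023 j [-0.2   0.44  2.08  0.    0.63  1.34] F [-0.4  1.2 -3.4] op 0.23
 total tool shift [61.4 -3.5 -3. ] turn [-0.012  0.013  0.004]
```

Call:
jog_arm(
  deltas=[35,-3,-3,-0.012,0.013,0,0,22,0,0,0,0,0,0,3,0,0,0,0,0,0,0,0,0,0,0,0,0],
)

```text
t: 37.58
eef_pos: [457.8, -22.7, 221.0]
tcp_rot: [-1.01, 1.565, 2.164]
ft_force: [-0.7, -0.6, -3.6]
opening: 0.226
```

Run:
```python
from h import *
plan([533.5,-21,52],.035,-1)
s=snap("side","side24"); crop(s,180,120,150,110,5,"c_s24")
print(w2px("side",(533,-19,59)))
```

```text
flip -1 t 37.58 grasp now [457.3 -21.9  50. ] yaw now 0.032 j [-0.19  0.57  2.13  0.01  0.45  1.34] F [-0.7 -0.6 -3.6] op 0.226
 total tool shift [ -2.2   0.7 -75.7] turn [-0.003  0.003  0.005]
(235.32170598674955, 192.89315424091293)
```

View pics/c_s24.png

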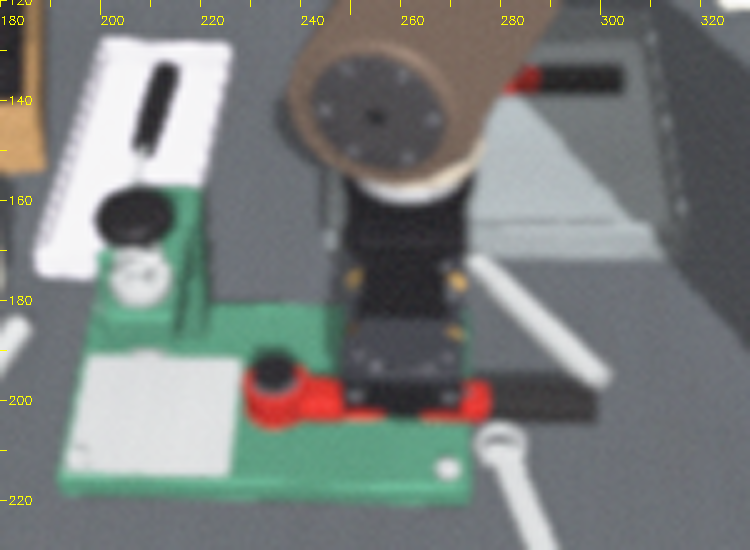

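Call:
jog_arm(
  deltas=[-2,1,-22,0,0,0,0,0,0,-22,0,0,0,0,0,0,-20,0,0,0,0,0,0,-10,0,0,0,0,0,0,0,0,0,0,0],
)

```text
t: 38.25
eef_pos: [533.5, -21.2, 226.7]
tcp_rot: [-1.796, 1.567, 1.378]
ft_force: [-0.2, -0.9, -3.4]
opening: 0.228
```

Run:
```python
from h import *
plan([534.5,-21,43],.035,-1)
s=snap("side","side25"); crop(s,190,150,60,60,12,"c_s25")
```

```text
flip -1 t 38.25 grasp now [533.6 -20.5  55.7] yaw now 0.033 j [-0.16  0.62  1.94  0.01  0.58  1.37] F [-0.2 -0.9 -3.4] op 0.228
 total tool shift [12.7 -0.1 -1. ] turn [-0.002 -0.001  0.004]
```

View pics/c_s25.png

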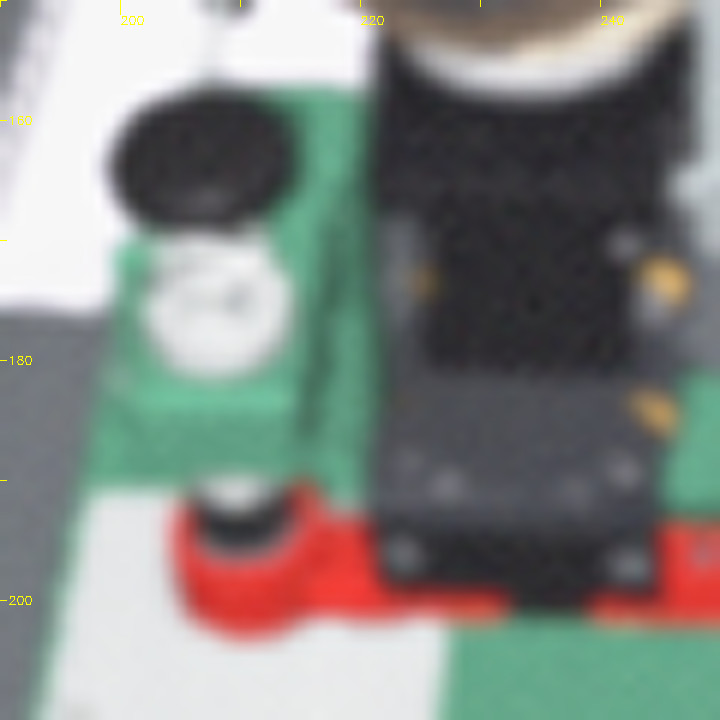

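Call:
jog_arm(
  deltas=[8,0,0,0,0,0,0,4,0,0,0,0,0,0,2,0,0,0,0,0,0,0,0,0,0,0,0,0],
)

```text
t: 38.8
eef_pos: [531.8, -21.1, 214.2]
tcp_rot: [-2.033, 1.566, 1.141]
ft_force: [0.0, -0.9, -3.5]
opening: 0.228
```

Call:
jog_arm(
  deltas=[2,0,-2,0,0,0,0,1,0,0,0,0,0,0,0,0,0,0,0,0,0],
)

```text
t: 39.17
eef_pos: [532.8, -21.0, 213.5]
tcp_rot: [-1.961, 1.567, 1.213]
ft_force: [0.2, 0.0, -3.2]
opening: 0.229
```

Call:
jog_arm(
  deltas=[3,0,0,0,0,0,0,1,0,0,0,0,0,0,0,0,0,0,0,0,0],
)

```text
t: 39.55
eef_pos: [533.0, -20.9, 212.4]
tcp_rot: [-2.588, 1.565, 0.586]
ft_force: [0.2, -0.5, -3.4]
opening: 0.228
```

Call:
jog_arm(
  deltas=[3,0,0,0,0,0,0,2,0,0,0,0,0,0],
)

```text
t: 39.8
eef_pos: [533.3, -20.8, 211.0]
tcp_rot: [-2.86, 1.562, 0.314]
ft_force: [-11.3, 1.4, 37.7]
opening: 0.227
```

Run:
```python
from h import *
plan([534.5,-21,43],.035,-1)
s=snap("side","side26"); crop(s,190,130,120,90,6,"c_s26")
```

```text
flip -1 t 39.80 grasp now [534.8 -20.3  40. ] yaw now 0.033 j [-0.16  0.64  1.95  0.01  0.54  1.37] F [-11.3   1.4  37.7] op 0.227
 total tool shift [-3.   0.2 -1.3] turn [-0.002 -0.009  0.003]
```

View pics/c_s26.png

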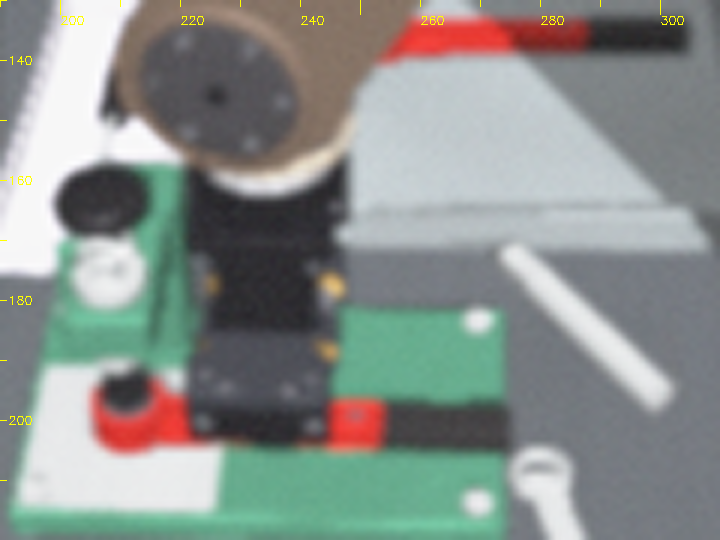

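Call:
jog_arm(
  deltas=[-1.5,0,0,0,0,0,0,0,0,0,0,0,0,0.5,0,0,0,0,0,0,0.5,0,0,0,0,0,0,0.5,0,0,0,0,0,0,0.5,-20,0,0,0,0,0,0.5,-60,0,0,0,0,0,0,-60,0,0,0,0,0,0,-60,0,0,0,0,0,0,-20,0,0,0,0,0,0],
)

```text
t: 41.1
eef_pos: [531.9, -21.7, 436.2]
tcp_rot: [-2.332, 1.566, 0.842]
ft_force: [-0.0, 0.3, -0.5]
opening: 0.139
```

Run:
```python
from h import *
plan([611.5,-18,230],.035,-1)
s=snap("side","side27"); crop(s,180,120,150,110,5,"c_s27")
```

```text
flip -1 t 41.10 grasp now [532.4 -21.1 265.2] yaw now 0.032 j [-0.17  0.33  1.74  0.    1.07  1.37] F [-0.   0.3 -0.5] op 0.139
 total tool shift [ 35.4  -1.  -79.6] turn [-0.003 -0.003  0.004]
```

View pics/c_s27.png

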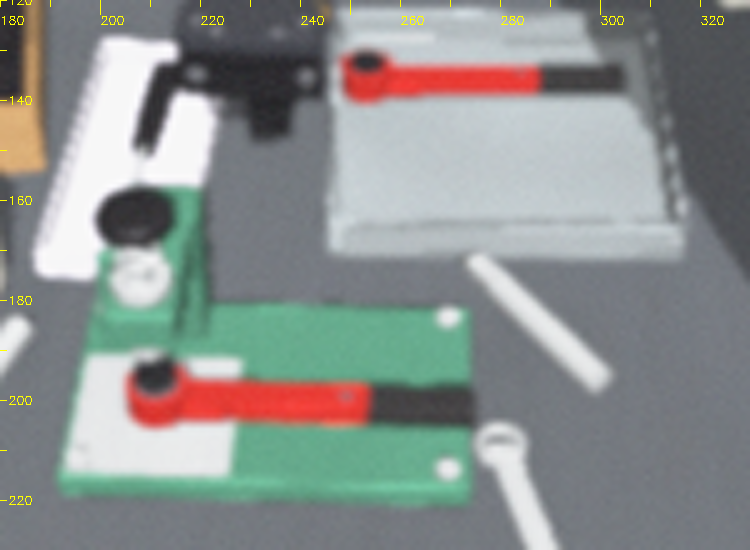

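Call:
jog_arm(
  deltas=[0,-1,-40,0,0,0,0,0,0,-40,0,0,0,0,30,0,0,0,0,0,0,15,0,0,0,0,0,0,0,0,0,0,0,0,0],
)

```text
t: 41.78
eef_pos: [613.9, -17.9, 389.0]
tcp_rot: [-2.285, 1.566, 0.889]
ft_force: [-0.3, -0.6, 0.2]
opening: 0.006
```

Run:
```python
from h import *
plan([611.5,-18,207],.035,-1)
s=snap("side","side28"); crop(s,180,100,60,110,7,"c_s28")
```

```text
flip -1 t 41.77 grasp now [614.4 -17.3 218. ] yaw now 0.032 j [-0.14  0.49  1.61  0.    1.04  1.4 ] F [-0.3 -0.6  0.2] op 0.006
 total tool shift [11.   0.1  2.4] turn [-0.003 -0.003  0.004]
```

View pics/c_s28.png

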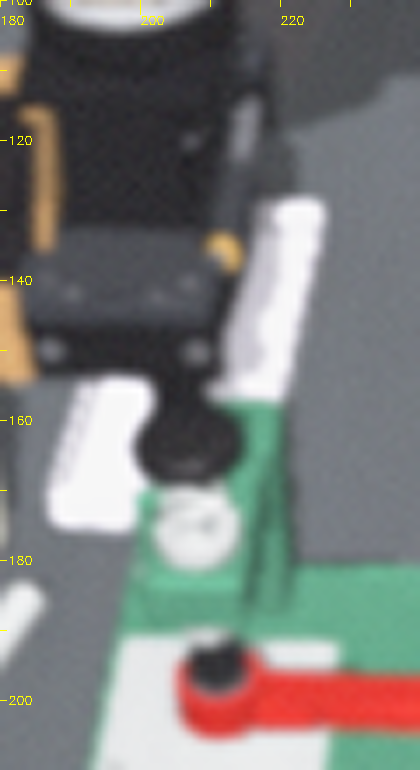

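Tip z ≈ 199; go down towards grasp ≈ 180, then finely.

Call:
jog_arm(
  deltas=[10,0,2,0,0,0,0,8,0,0,0,0,0,0,8,0,0,0,0,0,0,8,0,0,0,0,0,0,7,0,0,0,0,0,0],
)

```text
t: 42.45
eef_pos: [611.3, -17.9, 349.9]
tcp_rot: [-2.841, 1.562, 0.333]
ft_force: [-4.6, 0.1, 11.9]
opening: 0.006
```

Run:
```python
from h import *
plan([611.5,-18,175],.035,-1)
```

```text
flip -1 t 42.45 grasp now [612.7 -17.4 178.9] yaw now 0.032 j [-0.14  0.53  1.66  0.    0.95  1.4 ] F [-4.6  0.1 11.9] op 0.006
 total tool shift [ 3.9  0.1 -0.1] turn [-0.003 -0.008  0.002]
```

Call:
jog_arm(
  deltas=[4,0,0,0,0,0,0,4,0,0,0,0,0,0,4,0,0,0,0,0,0],
)

```text
t: 42.82
eef_pos: [610.5, -17.6, 346.4]
tcp_rot: [-3.069, 1.557, 0.105]
ft_force: [-17.9, 0.8, 46.0]
opening: 0.002
```

Call:
jog_arm(
  deltas=[-10,0,0,0,0,0,0,-30,0,0,0,0,0,0,-50,0,0,0,0,0,0,-10,0,40,0,0,0,0,0,0,40,0,0,0,0.6,0,0,0,0,0,0,0.6,0,0,0,0,0,0,0.6],
)

```text
t: 43.7
eef_pos: [527.6, -20.5, 448.5]
tcp_rot: [3.136, 1.55, 0.027]
ft_force: [-0.4, -0.7, -0.1]
opening: 0.265
```

Run:
```python
from h import *
plan([534,-21,42],.035,-1)
s=snap("side","side29"); crop(s,190,150,60,60,12,"c_s29")
t=snap("top","top29")
```

```text
flip -1 t 43.70 grasp now [531.2 -20.4 277.5] yaw now 0.033 j [-0.16  0.31  1.74  0.    1.08  1.37] F [-0.4 -0.7 -0.1] op 0.265
 total tool shift [235.6   0.7  -1.5] turn [-0.002 -0.021 -0.   ]
```

View pics/c_s29.png

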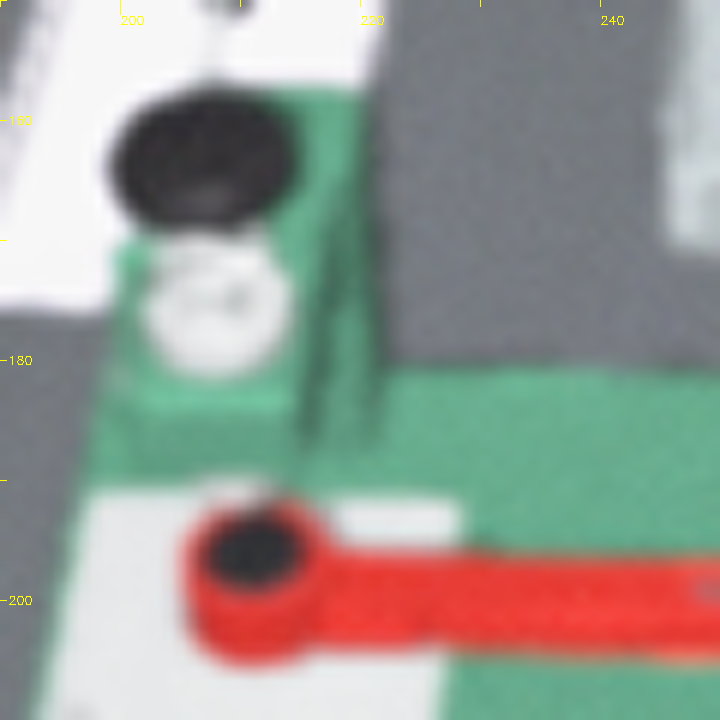

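View pics/top29.png

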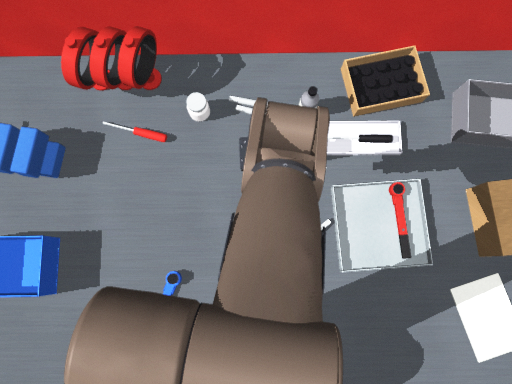

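Call:
jog_arm(
  deltas=[0,0,0,0,-0.02,0,0.6,60,0,0,0,0,0,0.6,60,0,0,0,0,0,0.6,60,0,0,0,0,0,0.6,40,0,0,0,0,0,0.6,0,0,0,0,0,0,0.6],
)

```text
t: 44.55
eef_pos: [531.0, -20.6, 221.1]
tcp_rot: [0.102, 1.568, -3.006]
ft_force: [0.4, 0.6, 0.9]
opening: 0.604
```

Run:
```python
from h import *
plan([533,-21.5,42],.035,-1)
```

```text
flip -1 t 44.55 grasp now [530.6 -20.6  50.1] yaw now 0.034 j [-0.16  0.62  1.95 -0.    0.57  1.38] F [0.4 0.6 0.9] op 0.604
 total tool shift [ 8.1  1.  -2. ] turn [-0.001  0.003 -0.   ]
```

Call:
jog_arm(
  deltas=[6,1,-2,0,0,0,0.6,1,0,0,0,0,0,0.6,0,0,0,0,0,0,0,0,0,0,0,0,0,0,0,0,0,0,0,0,0,0,0,0,0,0,0,0,0,0,0,0,0,0,0,0,0,0,0,0,0,0,0,0,0,0,0,0,0],
)

```text
t: 45.68
eef_pos: [534.6, -21.6, 218.7]
tcp_rot: [2.774, 1.566, -0.334]
ft_force: [-0.1, 0.3, 0.5]
opening: 0.228
```

Run:
```python
from h import *
plan([455,-24,52],.035,-1)
```

```text
flip -1 t 45.67 grasp now [535.3 -21.9  47.7] yaw now 0.034 j [-0.16  0.63  1.94 -0.    0.56  1.37] F [-0.1  0.3  0.5] op 0.228
 total tool shift [-4.6 -0.3 79.6] turn [-0.001 -0.004 -0.002]
```

Call:
jog_arm(
  deltas=[0,0,0,0,0,0,0.5,0,0,0,0,0,0,0.5,0,0,0,0,0,0,0.5,6,0,3,0,0,0,0.5,3,0,0,0,0,0,0.5],
)

```text
t: 46.3
eef_pos: [531.4, -21.8, 209.2]
tcp_rot: [2.768, 1.566, -0.34]
ft_force: [0.8, -0.1, -0.3]
opening: 0.502
```

Run:
```python
from h import *
plan([533,-21.5,42],.035,-1)
```

```text
flip -1 t 46.30 grasp now [532.1 -22.1  38.2] yaw now 0.034 j [-0.17  0.65  1.96 -0.    0.54  1.37] F [ 0.8 -0.1 -0.3] op 0.502
 total tool shift [-3.8 -0.2 -1.7] turn [-0.001 -0.004 -0.002]
```

Call:
jog_arm(
  deltas=[-3,0,0,0,0,0,0.4,0,0,0,0,0,0,0,0,0,0,0,0,0,0,0,0,0,0,0,0,0,0,0,0,0,0,0,0,0,0,0,0,0,0,0,0,0,0,0,0,0,0],
)

```text
t: 47.18
eef_pos: [531.4, -21.8, 212.1]
tcp_rot: [2.75, 1.566, -0.358]
ft_force: [-0.3, -0.2, -1.0]
opening: 0.226
```

Run:
```python
from h import *
plan([455,-24,52],.035,-1)
```

```text
flip -1 t 47.17 grasp now [532.1 -22.   41.1] yaw now 0.034 j [-0.17  0.64  1.95 -0.    0.54  1.37] F [-0.3 -0.2 -1. ] op 0.226
 total tool shift [-11.2  -0.3  76.4] turn [-0.001 -0.004 -0.002]
```

Call:
jog_arm(
  deltas=[-9,0,0,0,0,0,0,0,0,25,0,0,0,0,0,0,30,0,0,0,0,0,0,22,0,0,0,0,-30,0,0,0,0,0,0,-50,0,0,0,0,0,0],
)

```text
t: 47.92
eef_pos: [451.1, -24.2, 301.9]
tcp_rot: [-0.026, 1.567, -3.134]
ft_force: [1.4, -0.5, -3.3]
opening: 0.224
```

Run:
```python
from h import *
plan([411,-301,120],.063,-1)
s=snap("side","side30"); crop(s,180,90,150,130,5,"c_s30")
```

```text
flip -1 t 47.92 grasp now [450.5 -24.2 130.9] yaw now 0.034 j [-0.2   0.41  2.08 -0.    0.66  1.34] F [ 1.4 -0.5 -3.3] op 0.224
 total tool shift [ 11.1 275.3  49.4] turn [-0.029  0.003  0.   ]
```

View pics/c_s30.png

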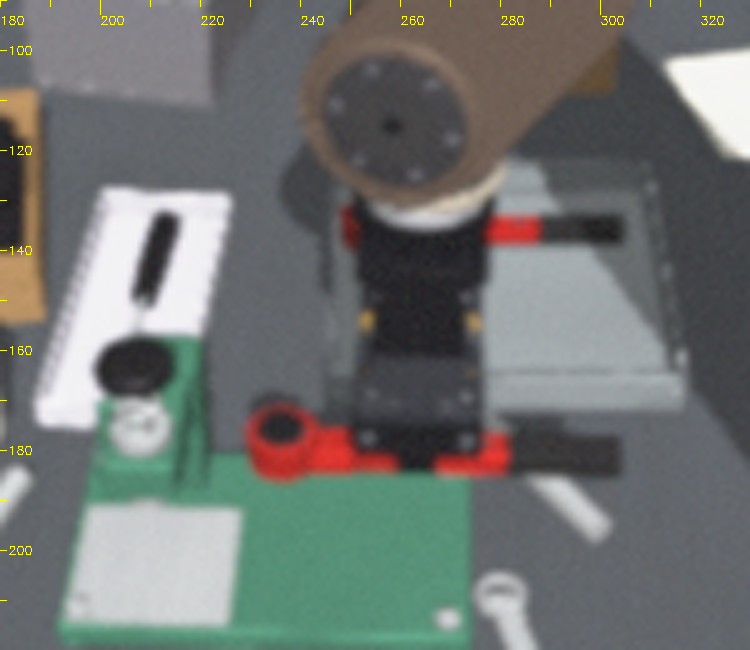

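Call:
jog_arm(
  deltas=[0,53,9,-0.01,0,0,0,0,53,9,-0.01,0,0,0,0,53,9,-0.01,0,0,0,0,53,9,0,0,0,0,0,53,9,0,0,0,0,0,15,4,0,0,0,0,0,0,0,0,0,0,0],
)

```text
t: 48.85
eef_pos: [416.4, -313.6, 312.5]
tcp_rot: [2.689, 1.559, -0.384]
ft_force: [-0.3, 0.3, -3.7]
opening: 0.228
```

Run:
```python
from h import *
plan([411,-301,45],.063,-1)
```

```text
flip -1 t 48.85 grasp now [ 418.3 -314.3  141.5] yaw now 0.069 j [-0.77  0.47  1.91  0.01  0.75  0.72] F [-0.3  0.3 -3.7] op 0.228
 total tool shift [ 96.4 -13.4   5.5] turn [ 0.006 -0.011 -0.005]
```

Call:
jog_arm(
  deltas=[35,-13,6,0,-0.011,0,0,40,0,0,0,0,0,0,20,0,0,0,0,0,0,5,0,0,0,0,0,0,0,0,0,0,0,0,0],
)

```text
t: 49.48
eef_pos: [410.9, -295.1, 211.7]
tcp_rot: [1.574, 1.566, -1.494]
ft_force: [1.9, -0.3, -3.1]
opening: 0.228
```

Run:
```python
from h import *
plan([411,-301,29],.063,-1)
s=snap("side","side31"); crop(s,220,90,120,90,6,"c_s31")
```

```text
flip -1 t 49.48 grasp now [ 411.  -296.    40.7] yaw now 0.074 j [-0.75  0.62  2.02 -0.01  0.5   0.75] F [ 1.9 -0.3 -3.1] op 0.228
 total tool shift [11.8  5.8  0.4] turn [ 0.011 -0.    -0.005]
```

View pics/c_s31.png

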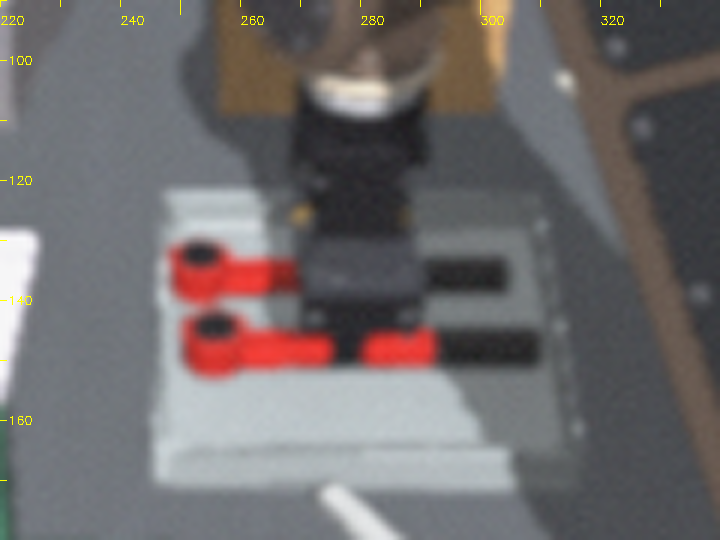

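Call:
jog_arm(
  deltas=[8,0,0,0.011,0,0,0,4,0,0,0,0,0,0,1,0,0,0,0,0,0],
)

```text
t: 49.9
eef_pos: [411.2, -295.2, 199.8]
tcp_rot: [1.884, 1.563, -1.195]
ft_force: [0.6, -0.0, -3.0]
opening: 0.227
```

Call:
jog_arm(
  deltas=[2,0,0,0,0,0,0,2,0,0,0,0,0,0],
)

```text
t: 50.15
eef_pos: [411.2, -295.2, 197.8]
tcp_rot: [1.955, 1.562, -1.124]
ft_force: [-4.7, 8.9, 39.5]
opening: 0.229
```

Call:
jog_arm(
  deltas=[-1,0,0,0,0,0,0,0,0,0,0,0,0,0.45,0,0,0,0,0,0,0.45,0,0,0,0,0,0,0.45,0,0,0,0,0,0,0.45,-20,0,0,0,0,0,0.45,-60,0,0,0,0,0,0.5,-60,0,0,0,0,0,0.5,-60,0,0,0,0,0,0.5],
)

```text
t: 51.28
eef_pos: [410.5, -294.0, 400.7]
tcp_rot: [1.032, 1.567, -2.048]
ft_force: [0.6, -1.3, -0.2]
opening: 0.497
```

Run:
```python
from h import *
st()
s=snap("side","side32"); crop(s,220,90,120,90,6,"c_s32")
```

```text
t 51.27 grasp [ 410.2 -294.5  229.7] toolx [-0.002 -0.003 -1.   ] tooly [ 0.061 -0.998  0.003] j [-0.75  0.33  1.85 -0.    0.96  0.76] F [ 0.6 -1.3 -0.2] op 0.497
```

View pics/c_s32.png

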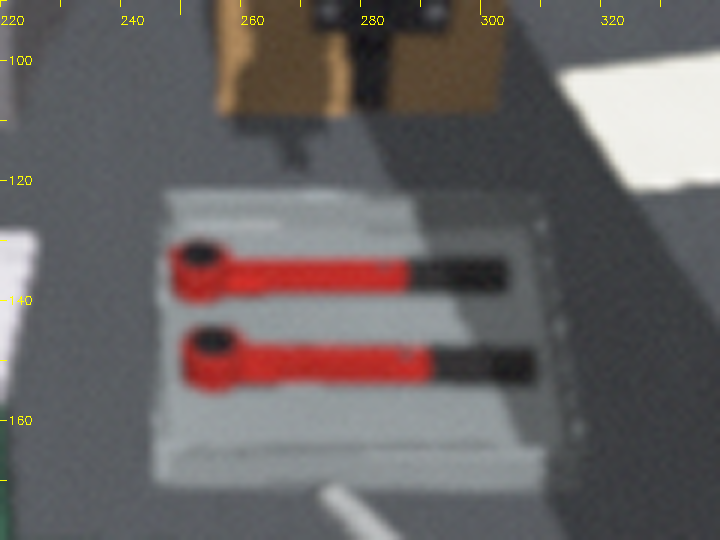

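Call:
jog_arm(
  deltas=[-40,-20,0,0,0,0,0.5,-30,-50,0,0,0,0,0.5,0,-60,0,0,0,0,0.5,0,-60,0,0,0,0,0.5,0,-60,0,0,0,0,0.5,0,-60,0,0,0,0,0.5,0,-60,0,0,0,0,0.5,0,-60,0,0,0,0,0.5,0,-60,0,0,0,0,0.5,0,-60,0,0,0,0,0.5],
)

```text
t: 52.58
eef_pos: [374.5, 269.1, 475.7]
tcp_rot: [2.384, 1.551, -0.704]
ft_force: [1.8, -1.0, -0.1]
opening: 0.498
```

Run:
```python
from h import *
st()
t=snap("top","top33"); crop(t,300,100,150,180,4,"c_t33"); s=snap("side","side33")
crop(s,220,100,110,80,7,"c_s33")
```

```text
t 52.58 grasp [377.1 267.  304.7] toolx [ 0.015 -0.013 -1.   ] tooly [ 0.054 -0.998  0.013] j [ 0.48  0.18  1.84 -0.02  1.12  2.01] F [ 1.8 -1.  -0.1] op 0.498
```

View pics/top33.png

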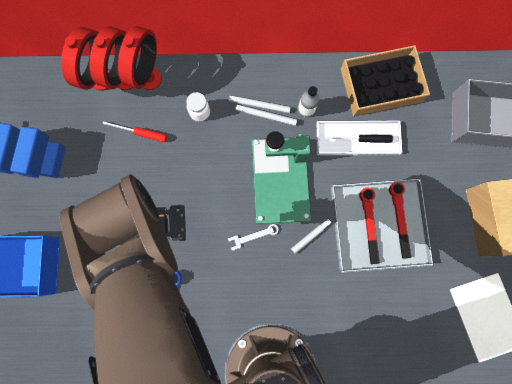

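View pics/c_t33.png

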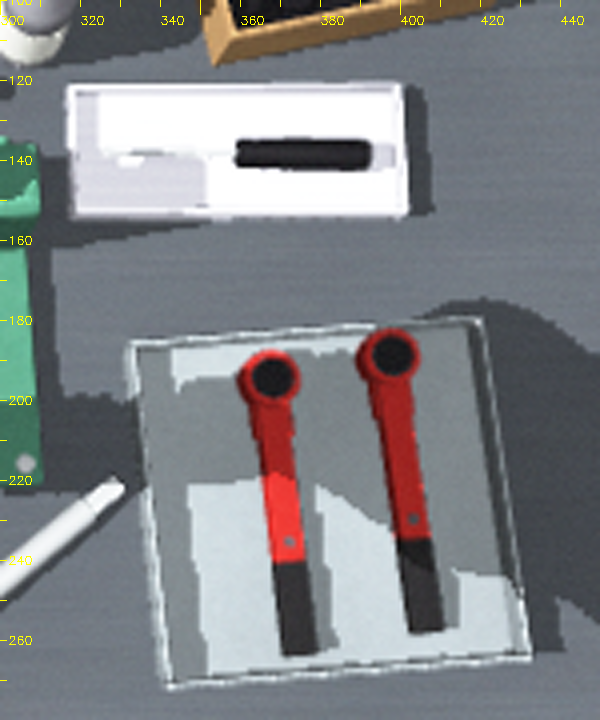

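View pics/side33.png

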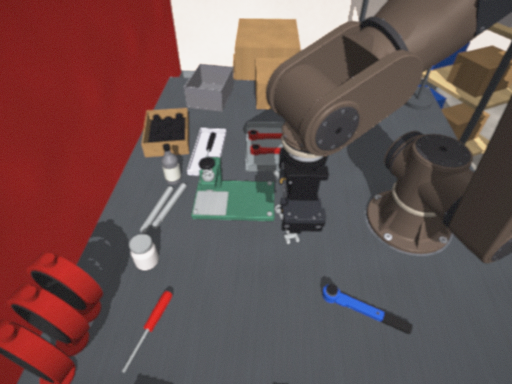

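View pics/c_s33.png

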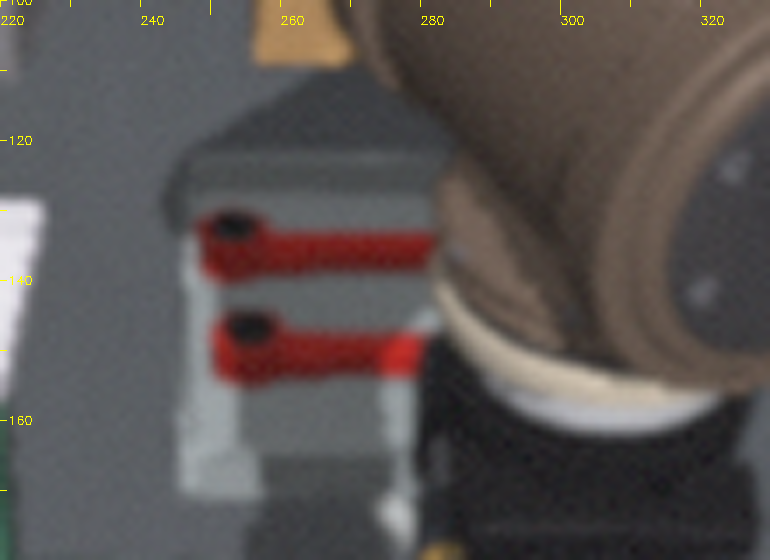

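```bash
python3 -c "
from cell import env
print(env.job_done()); print(env.state()['t'])"
```

```text
the job is handed in; nothing more can be done
None
the job is handed in; nothing more can be done
```

I put the screwdriver in the tool tray first. Then I pressed the caps of both red levers home with the hand press, with the plunger head at its stop each time. Both levers now lie flat and parallel in the grey tray, caps up. Only two red levers were on the bench; I found no third in any picture. I handed in just after 52.6 s.

- **Caps:** the tool stopped at the same height on both presses (TCP at 346.1 and 346.4 mm, which puts the head 30 mm down). In the pictures both cap flanges sit down on their hubs.
- **Tray:** the first lever had moved about 12 mm by the time I had let go and lifted clear. I can't say whether the release dragged it or it was the knock. Its hub now sits at or against the far wall, and in both views it looks flat on the floor, so I left it there. The other lever is clear of it and of the walls.
- **Forces:** the first press reached about 77 N at the wrist through the fingertips when it hit the stop, under the 120 N limit. I made the second press gentler, at 46 N.
- **Not confirmed:** the side camera's reading of the plunger axis was about 5 to 9 mm off the top camera's. I relied on the top view and lined the cap up with the plunger foot in the side picture.
- **Rest of the bench:** the final pictures show the screwdriver in its tray, the plunger back up and the other things where they were. The gripper is clear of everything.

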